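Swap the batch in the dry-block incubator

ROBOT

A 6-joint arm with a two-finger parallel gripper is mounted at the origin on the work surface. World frame = base frame: x ahead of the robot, y to its left, z up, the work surface at z = 0. Lengths are in mm, angles in rad, forces in N, time in s.
With the tool pointing down it reaches from about 400 to 825 mm from the base axis. Payload 7 kg.
Tool frame: the origin (TCP) lies between the finger pads, 19 mm behind the fingertips; this is the grasp point; z points along the fingers, y is the line along which they close (so a half turn about z gives the same grasp; the last joint's range is limited). The gripper opens to 85 mm and grips with 20 to 120 N. Pads are 22 mm wide; open, the fingers measure 114 mm over their backs; the gripper's body (76 mm by 85 mm) begins 54 mm behind the grasp point. The pads swing forward as they close: fully open they stand 13 mm farther back than shut.
Start: joints at [-0.841, 0.359, 0.012, 0, -1.224, -0.288], TCP at [288.58, -610.178, 250.002] pointing down, gripper open.
Joint ranges: [-3.07, 3.07], [-1.43, 2.12], [-1.02, 1.25], [-3.03, 1.67], [-3.05, -0], [-3.03, 3.03]. Speed limits (rad/s): [2.39, 2.39, 3.01, 3.14, 3.14, 3.14].

INTERFACE

Orientations are given as a unit quaternion [x, y, z, w].
In Python, from rig import robot gives the robot as it stands.
- The arm moves only by the shell command python3 -m jog 'ROWS' [FORCE]. ROWS is JSON, one flat list of numbers, 7 for each row, row after row: the shift along the tool's x, y, z in cm, then the turn, a rotation vector about the tool's x, y, z in rad, then the finger opening in cm, from 0 to 8.54. A call has 1 to 20 rows; each row shifts and turns the commanded pose from where the row before left it, along the tool's axes as they then stand; what a row does not reach is not made up. A row lasts 1/8 s, in which the tool goes at most 62.5 mm and 10.7 degrees, less where a joint would pass 70% of its speed; a pose out of reach is approached as far as the arm can. A call is refused whole if a number of a shift passes 6.25 or a number of a turn 0.188, either way. A call with a gripper value outside its range is refused whole. The fingers move at their own pace and stop on an object; FORCE is the grip in N (left out, the last holds). Time passes only in rows, so rows that do not move let the fingers close. It gives the time, the measured TCP pose, the force, the opening and the grip force at its end, in the units of the state.
- robot.observe(): the state, without advancing time (a new reading comes with each control period).
- robot.camera(name): name is "scene" or "top" or "wrist"; returns a dict with "color" (420x560x3 uint8, red, green, blue), "depth" (420x560 float32, mm along the optical axis (not along the pixel's ray), 0 where there is no reading), "intrinsics" (3x3 intrinsics, pixels), "dist_coeffs" ([k1, k2, p1, p2, k3] as OpenCV has them; the pictures are not rectified), "world_from_camera" (4x4, takes a point from camera to world coordinates). Camera axes: x right, y down, z forward; pixel columns grow to the right and rows downward; lengths in mm; the calibration is good to about 2 mm. A picture is of the moment at which its call begins.
- robot.sign_off(): hands the job in; it is judged then, once.
The state is a dict: "t": time; "joint_positions": joint angles; "qvel": joint speeds; "joint_efforts": joint torques, N m; "position": TCP position; "orientation": TCP orientation; "ft_force": force on the tool from outside, world axes, zero at the start; "wrist_torque": the same for the moment, N m; "gripper_width": finger opening in mm; "finger_force": force on a finger pad.
Only numpy, scipy, OpenCV 4.12 (cv2) and the standard library are available. Lean on these libraries where they do the work, as an engineer would, in place of code of your own. Each camera call takes 0.05 s, during which the arm holds its last target. There are 200 camera calls.

TASK

Lift the incubator's clear hood open until it rests on its stop, then change the batch: put every orange-capped finished vial from the block into a free hole of the green rack and every blue-capped new vial from the rack into a free well of the block, each fully down. When all are changed, close the hood again. The vials are thin glass, so grip them lightly (no more than about 30 N), leave the green-capped reference vial in its place and do not knock the buffer bottle.

Things in the scene. Friction and masses are not known exactly. Their poses are not given: they have to be found in the camera images.
- done0: finished vial, ORANGE cap, amber body, 22 mm diameter, 70 mm tall, 35 g, straight-sided, cap the top 20 mm; conical foot (15 mm wide, full width 7 mm up). Origin: centre of the underside, z up. Thin glass: both pads' forces added must stay under 85 N; 20 to 30 N a pad holds it. Starts in a block well; may be absent
- done1: finished vial, ORANGE cap, amber body, 22 mm diameter, 70 mm tall, 35 g, straight-sided, cap the top 20 mm; conical foot (15 mm wide, full width 7 mm up). Origin: centre of the underside, z up. Thin glass: both pads' forces added must stay under 85 N; 20 to 30 N a pad holds it. Starts in a block well; may be absent
- done2: finished vial, ORANGE cap, amber body, 22 mm diameter, 70 mm tall, 35 g, straight-sided, cap the top 20 mm; conical foot (15 mm wide, full width 7 mm up). Origin: centre of the underside, z up. Thin glass: both pads' forces added must stay under 85 N; 20 to 30 N a pad holds it. Starts in a block well; may be absent
- done3: finished vial, ORANGE cap, amber body, 22 mm diameter, 70 mm tall, 35 g, straight-sided, cap the top 20 mm; conical foot (15 mm wide, full width 7 mm up). Origin: centre of the underside, z up. Thin glass: both pads' forces added must stay under 85 N; 20 to 30 N a pad holds it. Starts in a block well; may be absent
- new0: new vial, BLUE cap, clear body, 22 mm diameter, 70 mm tall, 35 g, straight-sided, cap the top 20 mm; conical foot (15 mm wide, full width 7 mm up). Origin: centre of the underside, z up. Thin glass: both pads' forces added must stay under 85 N; 20 to 30 N a pad holds it. Starts in a rack hole; may be absent
- new1: new vial, BLUE cap, clear body, 22 mm diameter, 70 mm tall, 35 g, straight-sided, cap the top 20 mm; conical foot (15 mm wide, full width 7 mm up). Origin: centre of the underside, z up. Thin glass: both pads' forces added must stay under 85 N; 20 to 30 N a pad holds it. Starts in a rack hole; may be absent
- new2: new vial, BLUE cap, clear body, 22 mm diameter, 70 mm tall, 35 g, straight-sided, cap the top 20 mm; conical foot (15 mm wide, full width 7 mm up). Origin: centre of the underside, z up. Thin glass: both pads' forces added must stay under 85 N; 20 to 30 N a pad holds it. Starts in a rack hole; may be absent
- new3: new vial, BLUE cap, clear body, 22 mm diameter, 70 mm tall, 35 g, straight-sided, cap the top 20 mm; conical foot (15 mm wide, full width 7 mm up). Origin: centre of the underside, z up. Thin glass: both pads' forces added must stay under 85 N; 20 to 30 N a pad holds it. Starts in a rack hole; may be absent
- ref: reference vial, GREEN cap, clear body, 22 mm diameter, 70 mm tall, 35 g, straight-sided, cap the top 20 mm; conical foot (15 mm wide, full width 7 mm up). Origin: centre of the underside, z up. Thin glass: both pads' forces added must stay under 85 N; 20 to 30 N a pad holds it. Stays in its block well
- heater: fixed dry-block incubator, 194 x 244 x 70 mm (x, y, z), clear hood on top. Origin: centre of the underside; its front (display, handle) faces its -x. Six round wells in its metal top, in its frame at x = -40 or +15 mm, y = -55, 0 or +55 mm: mouths at z = 70 mm, 25 mm diameter, 32 mm deep (floor z = 38 mm)
- lid (a joint): hood angle: 0 = closed on the block, 1.6 rad = open on its stop. 0.3 kg, damped; below about 1.0 rad it sinks shut, beyond about 1.3 rad it sinks open to the stop and stays
- lid_handle (a point): middle of the hood's blue handle bar, along the incubator's y, 100 mm long, 12 mm thick, 45 mm off the hood's front face. Closed: x = -130, z = 105 mm in the incubator's frame. Turns with the hood about the hinge; open it is the topmost part, 285 mm up. Can be pinched from above at any angle, turning between the pads while the tool points down
- lid_hinge (a point): middle of the hood's hinge axis, along the incubator's y, at x = 85, z = 70.5 mm in its frame. The hood is 170 deep, 200 wide, 60 mm high, walls 4 mm; its front rises and swings back (towards the incubator's +x)
- rack: loose green rack 125 x 180 x 50 mm (x, y, z), 0.8 kg; origin: centre of the underside. Six 25 mm square holes, in its frame at x = -27.5 or +27.5 mm, y = -55, 0 or +55 mm: mouths at z = 50 mm, 32 mm deep (floor z = 18 mm). It may get knocked aside with its vials
- buffer: loose amber buffer bottle, 56 mm diameter, 100 mm tall, beyond the work area; not part of the job. Origin: centre of the underside
There are look-alikes about, which are no part of the job. What is shaped like the new0 but black or brown is not meant.

How it is judged:
By the outcome, as a careful person would: the job done as asked, in the order asked, and still so for the second after the job is handed in, with the robot touching nothing.
Of done0, done1, done2, done3 only 1 to 2 are there at a start; the rules pass over those that are not, and their reading is None.
Of new0, new1, new2, new3 only 2 to 3 are there at a start; the rules pass over those that are not, and their reading is None.
At some moment in a run one of rack may be knocked a few centimetres aside while the robot is not near it.
It also fails if it takes over 210 s, if anything falls off the work surface, if the arm or the gripper's body presses on something with over 40 N, if the wrist force passes 120 N, or if a joint passes its speed limit or range.

## Working session

There is one attempt and no reset: what is moved stays moved. The work goes in short steps, Python scripts to look and compute and a shell command to move; the robot and the scene stay as the last step left them, time stands still between calls to the robot, and variables do not carry over. Pictures are saved under pics/ and viewed, at most 14 in all, crops included, and the job is handed in when it is done.

```bash
ls; mkdir -p pics; cat > h.py <<'E'
import numpy as np, cv2
from rig import robot
def snap(n,f):
    c=robot.camera(n); np.savez('pics/%s.npz'%f,**c)
    cv2.imwrite('pics/%s.png'%f,c['color'][:,:,::-1]); return c
E
python3 - <<'E'
from h import *
print(robot.observe())
c=snap('top','top0');d=snap('scene','scene0')
cv2.imwrite('pics/both0.png',np.hstack([cv2.resize(x['color'][:,:,::-1],(400,300)) for x in(c,d)]))
for x in (c,d):print(x['world_from_camera'].round(2),x['intrinsics'],x['dist_coeffs'])
E
```

```text
pics
{'t': 0.0, 'joint_positions': array([-8.40869828e-01,  3.59380483e-01,  1.10724351e-02, -3.36459895e-04,
       -1.22411038e+00, -2.88093243e-01]), 'qvel': array([ 0.0013694 ,  0.00067386, -0.00010461,  0.00075258,  0.00184732,
       -0.00105391]), 'joint_efforts': array([ 7.59716863e-05, -5.83318233e+01,  2.93419683e+01,  6.93686306e+00,
       -5.74866193e-03,  1.02252227e-05]), 'position': array([ 288.40805146, -609.78876678,  249.07617804]), 'orientation': array([-2.19068093e-01,  9.75709223e-01,  7.85312501e-04, -2.57113292e-04]), 'ft_force': array([-0.46521643, -0.15715313, -0.21834529]), 'wrist_torque': array([-0.02909967,  0.05703344, -0.0208189 ]), 'finger_force': 0.0, 'gripper_width': 85.35235850348984}
[[ 2.00000e-02 -9.90000e-01  1.60000e-01  4.18430e+02]
 [-1.00000e+00 -2.00000e-02 -1.00000e-02 -4.54000e+00]
 [ 2.00000e-02 -1.60000e-01 -9.90000e-01  1.12159e+03]
 [ 0.00000e+00  0.00000e+00  0.00000e+00  1.00000e+00]] [[466.20635898   0.         286.14175685]
 [  0.         466.20635898 214.88524966]
 [  0.           0.           1.        ]] [-0.01709333  0.          0.          0.          0.        ]
[[-5.50000e-01  5.30000e-01 -6.50000e-01  1.10021e+03]
 [ 8.40000e-01  3.40000e-01 -4.30000e-01  3.34950e+02]
 [-1.00000e-02 -7.80000e-01 -6.30000e-01  6.03050e+02]
 [ 0.00000e+00  0.00000e+00  0.00000e+00  1.00000e+00]] [[417.8646271    0.         270.82277867]
 [  0.         417.8646271  207.84846901]
 [  0.           0.           1.        ]] [0.01194233 0.         0.         0.         0.        ]
```

View pics/top0.png

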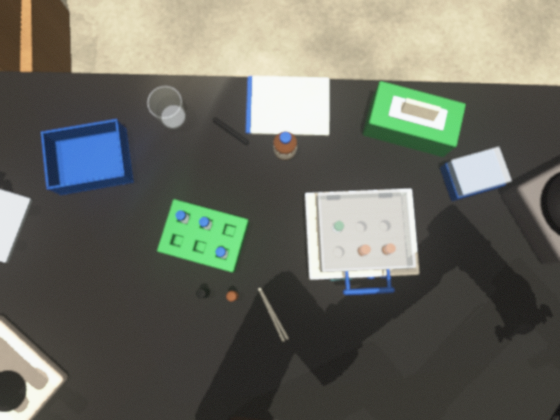

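View pics/scene0.png

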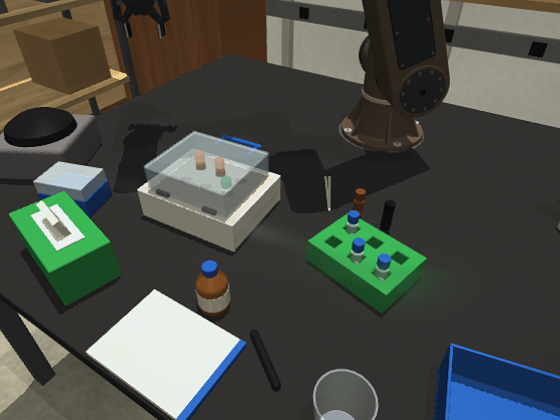

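Top view: the heater is at about (362,235), handle bar at (369,291). Orange caps are at (364,250) and (389,249) in the block, with the green reference at (339,227). The rack is at (203,236), with blue caps at (182,216), (205,222) and (221,252). The brown (232,296) and black (203,292) vials standing outside are look-alikes. The bottle is at (286,145).

```bash
cat >> h.py <<'E'
def cloud(c):
    h,w=c['depth'].shape
    u,v=np.meshgrid(np.arange(w),np.arange(h))
    p=cv2.undistortPoints(np.stack([u,v],-1).reshape(-1,1,2).astype(float),c['intrinsics'],c['dist_coeffs']).reshape(h,w,2)
    P=np.concatenate([p,np.ones((h,w,1))],-1)*c['depth'][...,None]
    T=c['world_from_camera']; return P@T[:3,:3].T+T[:3,3]
def onplane(c,uv,z):
    p=cv2.undistortPoints(np.array(uv,float).reshape(-1,1,2),c['intrinsics'],c['dist_coeffs']).reshape(-1,2)
    T=c['world_from_camera']; d=np.c_[p,np.ones(len(p))]@T[:3,:3].T
    return T[:3,3]+d*((z-T[2,3])/d[:,2])[:,None]
def proj(c,P):
    T=c['world_from_camera']; q=(np.array(P,float).reshape(-1,3)-T[:3,3])@T[:3,:3]
    return cv2.projectPoints(q,np.zeros(3),np.zeros(3),c['intrinsics'],c['dist_coeffs'])[0].reshape(-1,2)
def fitrect(xy,lo=None):
    r=cv2.minAreaRect(xy.astype(np.float32)); return r
E
cat > m.py <<'E'
from h import *
import sys
for f in sys.argv[1:]:
    c=dict(np.load('pics/%s.npz'%f)); P=cloud(c); hsv=cv2.cvtColor(c['color'],cv2.COLOR_RGB2HSV); H,S,V=[hsv[...,i].astype(int) for i in range(3)]
    X,Y,Z=[P[...,i] for i in range(3)]
    g=(abs(H-60)<20)&(S>120)&(V>60)&(X>380)&(X<600)&(Y>50)&(abs(Z-50)<6)
    print(f,'rack top',fitrect(P[g][:,:2]),np.median(Z[g]))
    for nm,m in dict(blue=(abs(H-112)<10)&(S>130)&(abs(Z-84)<12)&(Y>50)&(X<600),orange=((H<14))&(S>60)&(Z>60)&(Z<150)&(Y<-50)&(X<620)&(X>300),green=(abs(H-75)<18)&(S>40)&(Z>60)&(Z<150)&(Y<-50)&(X<520),bar=(abs(H-112)<10)&(S>130)&(Y<-50)&(X<480)&(Z>60),white=(S<60)&(V>170)&(abs(Z-70)<6)&(Y<-20)&(X<620)&(X>300)).items():
        m=cv2.morphologyEx(m.astype(np.uint8),cv2.MORPH_OPEN,np.ones((2,2)))
        n,l,st,ce=cv2.connectedComponentsWithStats(m)
        for i in range(1,n):
            if st[i,4]>15:
                q=P[l==i]; print(nm,st[i],ce[i].round(1),q.mean(0).round(1),np.percentile(q[:,2],[5,50,95]).round(), fitrect(q[:,:2]) if nm in('white','bar') else '')
E
python3 m.py top0 scene0
```

```text
top0 rack top ((539.12744140625, 173.36154174804688), (182.04579162597656, 124.35627746582031), 75.90657806396484) 50.37381230289134
blue [178 213   8   8  54] [181.5 216.3] [572.3 212.2 105.4] [72. 88. 91.] 
blue [201 219   9   8  58] [204.8 222.5] [562.4 163.6  85.7] [74. 88. 91.] 
blue [217 249   9   8  59] [221.2 252.5] [496.1 124.1  85.6] [74. 88. 91.] 
orange [360 247  11   9  70] [365.  250.9] [ 502.2 -187.3  130.8] [128. 131. 133.] 
orange [384 246  12   9  78] [389.4 249.7] [ 505.8 -239.8  130.9] [129. 131. 134.] 
bar [344 277  51  19 337] [368.2 289.5] [ 421.1 -200.    97.6] [ -1. 110. 114.] ((425.2510986328125, -142.39964294433594), (38.03028869628906, 276.05914306640625), 2.464923858642578)
white [307 202  39  78 919] [316.8 245.9] [516.2 -88.6  76.8] [66. 70. 76.] ((523.1572875976562, -61.73486328125), (182.78863525390625, 153.4499969482422), 11.371313095092773)
white [391 205  28  71 308] [409.4 255.5] [ 500.7 -303.2   58.3] [-2. 69. 73.] ((462.4454345703125, -207.17259216308594), (148.05970764160156, 387.3943786621094), 33.17171096801758)
white [350 270  38   8 228] [3
[... 161 characters left out ...]
ck top ((538.8043823242188, 173.14678955078125), (182.0183563232422, 127.75945281982422), 76.3687744140625) 49.82123927801331
blue [349 211  11  13 118] [354.1 216.8] [502.4 130.5  82.8] [49. 84. 89.] 
blue [354 239  11  14 134] [359.  245.5] [568.1 169.8  80.6] [53. 84. 89.] 
blue [379 255  13   9  96] [385.  259.2] [578.9 221.8  84.4] [51. 88. 89.] 
bar [222 135  41  15 196] [242.4 142.3] [ 423.4 -191.3  107.6] [103. 109. 130.] ((388.5697937011719, -218.3162384033203), (230.5634765625, 92.60283660888672), 34.10066604614258)
white [231 173  50  48 522] [255.6 197. ] [537.4 -74.9  69.9] [64. 70. 71.] ((756.06884765625, 63.54637145996094), (871.2646484375, 96.2780532836914), 31.9544734954834)
```

```bash
cat > g.py <<'E'
from h import *
c=dict(np.load('pics/top0.npz')); hsv=cv2.cvtColor(c['color'],cv2.COLOR_RGB2HSV).astype(int); H,S,V=[hsv[...,i] for i in range(3)]
mods=[];W=[]
for (u,v),cond,m in [((365,251),(H<14)&(S>60),(-40,0)),((389,250),(H<14)&(S>60),(-40,-55)),((339,227),(H>55)&(H<95)&(S>35),(15,55))]:
    yy,xx=np.nonzero(cond[v-10:v+10,u-10:u+10]); ct=(xx.mean()+u-10,yy.mean()+v-10)
    w=onplane(c,[ct],107)[0]; print(ct,len(xx),w.round(1)); W.append(w[:2]); mods.append(m)
W=np.array(W);m=np.array(mods,float)
a,b=m-m.mean(0),W-W.mean(0)
th=np.arctan2((a[:,0]*b[:,1]-a[:,1]*b[:,0]).sum(),(a*b).sum()); R=np.array([[np.cos(th),-np.sin(th)],[np.sin(th),np.cos(th)]])
o=W.mean(0)-R@m.mean(0); print('heater',o,th,'res',W-(o+m@R.T)); 
for p,z in [((-130,0),105),((-130,50),105),((-130,-50),105),((-97,122),70),((-97,-122),70),((97,122),70),((97,-122),70)]:
    w=o+R@np.array(p); print(p,w.round(1),proj(c,[*w,z]).round(1))
E
python3 g.py
```

```text
(np.float64(363.82191780821915), np.float64(249.84931506849313)) 73 [ 506.5 -189.3  107. ]
(np.float64(388.43037974683546), np.float64(248.67088607594934)) 79 [ 510.2 -243.3  107. ]
(np.float64(338.5), np.float64(225.5)) 52 [ 559.  -133.7  107. ]
heater [ 546.90559164 -187.82805586] 0.04325429485027684 res [[-0.4101888   0.30340196]
 [ 0.87548173  1.17210307]
 [-0.46529293 -1.47550503]]
(-130, 0) [ 417.  -193.4] [[365.9 291.4]]
(-130, 50) [ 414.9 -143.5] [[342.8 291.9]]
(-130, -50) [ 419.2 -243.4] [[388.9 290.8]]
(-97, 122) [444.7 -70.1] [[308.  277.7]]
(-97, -122) [ 455.3 -313.9] [[416.1 275.1]]
(97, 122) [638.5 -61.7] [[305.3 192.8]]
(97, -122) [ 649.1 -305.5] [[410.5 190.7]]
```

```bash
cat > plan.py <<'E'
# python3 plan.py 'x,y,z,yaw_a,grip_cm,nrows' ...   (yaw_a: world angle of tool y, rad; tool down)
from h import *
import sys
from scipy.spatial.transform import Rotation as Ro
s=robot.observe(); p=s['position'].copy(); R=Ro.from_quat(s['orientation'])
print('t',round(s['t'],2),'p',p.round(1),'a',round(np.arctan2(*R.as_matrix()[[1,0],1]),4),'z',R.as_matrix()[:,2].round(4),'w',round(s['gripper_width'],1))
for w in sys.argv[1:]:
    x,y,z,a,g,n=map(float,w.split(',')); n=int(n)
    ca,sa=np.cos(a),np.sin(a); Rt=Ro.from_matrix(np.array([[-sa,ca,0],[ca,sa,0],[0,0,-1]]))
    if n==0: n=1
    rv=(R.inv()*Rt).as_rotvec()/n
    d=(np.array([x,y,z])-p)/n/10
    out=[]
    for i in range(n):
        sh=R.as_matrix().T@d; out.append(','.join('%g'%round(k,3) for k in [*np.round(sh,2),*np.round(rv,3),g])); R=R*Ro.from_rotvec(rv)
    print(',\n'.join(out)); p=np.array([x,y,z]); 
E
python3 plan.py 417,-196,220,3.185,3.5,12
```

```text
t 0.1 p [ 288.4 -609.9  249.2] a 2.0125 z [-8.0e-04  1.2e-03 -1.0e+00] w 85.4
-2.44,2.66,0.25,0,0,-0.098,3.5,
-2.69,2.41,0.25,0,0,-0.098,3.5,
-2.91,2.13,0.25,0,0,-0.098,3.5,
-3.11,1.84,0.25,0,0,-0.098,3.5,
-3.27,1.53,0.24,0,0,-0.098,3.5,
-3.41,1.2,0.24,0,0,-0.098,3.5,
-3.51,0.86,0.24,0,0,-0.098,3.5,
-3.57,0.52,0.24,0,0,-0.098,3.5,
-3.61,0.17,0.24,0,0,-0.098,3.5,
-3.61,-0.19,0.24,0,0,-0.098,3.5,
-3.57,-0.54,0.24,0,0,-0.098,3.5,
-3.5,-0.88,0.24,0,0,-0.098,3.5
```

```bash
python3 -m jog '[-2.44,2.66,0.25,0,0,-0.098,3.5,-2.69,2.41,0.25,0,0,-0.098,3.5,-2.91,2.13,0.25,0,0,-0.098,3.5,-3.11,1.84,0.25,0,0,-0.098,3.5,-3.27,1.53,0.24,0,0,-0.098,3.5,-3.41,1.2,0.24,0,0,-0.098,3.5,-3.51,0.86,0.24,0,0,-0.098,3.5,-3.57,0.52,0.24,0,0,-0.098,3.5,-3.61,0.17,0.24,0,0,-0.098,3.5,-3.61,-0.19,0.24,0,0,-0.098,3.5,-3.57,-0.54,0.24,0,0,-0.098,3.5,-3.5,-0.88,0.24,0,0,-0.098,3.5,0,0,0,0,0,0,3.5,0,0,0,0,0,0,3.5]'
python3 - <<'E'
from h import *
c=snap('wrist','w1');print(c['world_from_camera'].round(3))
print(proj(c,[[417,-194,105],[415,-144,105],[419,-243,105]]))
E
python3 plan.py 417,-196,105,3.185,3.0,6
```

```text
t: 1.85
position: [416.4, -196.1, 220.7]
orientation: [0.723, -0.69, -0.0, 0.0]
ft_force: [-1.1, 0.6, -0.0]
gripper_width: 35.1
finger_force: 0.0
[[-9.99000e-01 -4.50000e-02 -1.50000e-02  4.19890e+02]
 [-4.80000e-02  9.59000e-01  2.81000e-01 -2.66495e+02]
 [ 1.00000e-03  2.81000e-01 -9.60000e-01  3.45006e+02]
 [ 0.00000e+00  0.00000e+00  0.00000e+00  1.00000e+00]]
[[279.17686378 217.80598279]
 [278.71816022 285.29975311]
 [279.62602396 143.86470015]]
t 1.9 p [ 416.3 -196.4  220.7] a -3.0954 z [-3.e-04  0.e+00 -1.e+00] w 35.7
-0.01,-0.01,1.93,0,0,0,3,
-0.01,-0.01,1.93,0,0,0,3,
-0.01,-0.01,1.93,0,0,0,3,
-0.01,-0.01,1.93,0,0,0,3,
-0.01,-0.01,1.93,0,0,0,3,
-0.01,-0.01,1.93,0,0,0,3
```

View pics/w1.png

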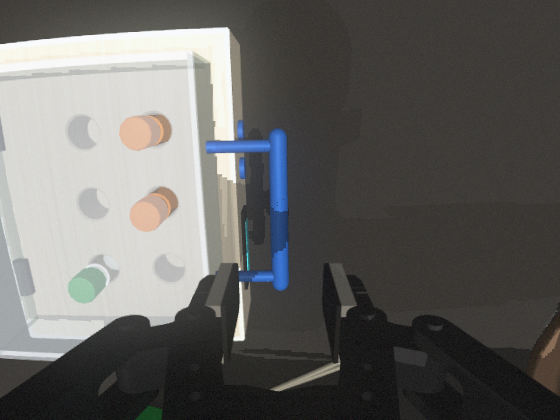

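The bar is at column 279, rows 130–288, between the fingers, as predicted. The heater sits about 4 mm further to −y than the first estimate, which doesn't matter for this grip.

```bash
python3 -m jog '[0,0,2,0,0,0,3,0,0,2,0,0,0,3,0,0,2,0,0,0,3,0,0,2,0,0,0,3,0,0,2,0,0,0,3,0,0,1.6,0,0,0,3,0,0,0,0,0,0,3,0,0,0,0,0,0,0.6,0,0,0,0,0,0,0.6,0,0,0,0,0,0,0.6,0,0,0,0,0,0,0.6]' 30
python3 - <<'E'
import numpy as np
a0=np.arctan2(34.5,-215);r=np.hypot(34.5,215)
pts=[(r*np.cos(a0-t),r*np.sin(a0-t)) for t in np.linspace(0,1.56,31)]
d=np.diff(pts,axis=0)/10
# tool y ~ -heater x ; tool z = -up
for i,(a,b) in enumerate(d): print('%.2f,%.2f'%(-a,-b),end='; ')
E
```

```text
t: 3.28
position: [417.7, -196.5, 105.6]
orientation: [0.724, -0.69, 0.001, -0.001]
ft_force: [2.9, -4.8, -2.0]
gripper_width: 10.9
finger_force: 29.2
-0.21,-1.11; -0.27,-1.10; -0.32,-1.09; -0.38,-1.07; -0.43,-1.05; -0.49,-1.02; -0.54,-1.00; -0.59,-0.97; -0.64,-0.93; -0.69,-0.90; -0.73,-0.86; -0.78,-0.82; -0.82,-0.78; -0.86,-0.74; -0.90,-0.69; -0.93,-0.64; -0.96,-0.60; -0.99,-0.54; -1.02,-0.49; -1.04,-0.44; -1.07,-0.38; -1.08,-0.33; -1.10,-0.27; -1.11,-0.21; -1.12,-0.16; -1.13,-0.10; -1.13,-0.04; -1.13,0.02; -1.13,0.08; -1.12,0.14;
```

```bash
python3 -m jog '[0,-0.21,-1.11,0,0,0,0.6,0,-0.27,-1.1,0,0,0,0.6,0,-0.32,-1.09,0,0,0,0.6,0,-0.38,-1.07,0,0,0,0.6,0,-0.43,-1.05,0,0,0,0.6,0,-0.49,-1.02,0,0,0,0.6,0,-0.54,-1,0,0,0,0.6,0,-0.59,-0.97,0,0,0,0.6,0,-0.64,-0.93,0,0,0,0.6,0,-0.69,-0.9,0,0,0,0.6]'
python3 -c "
from h import *
s=robot.observe();print(s['wrist_torque'])"
```

```text
t: 4.53
position: [461.1, -193.8, 207.4]
orientation: [0.723, -0.69, -0.001, 0.001]
ft_force: [-3.4, 0.4, 0.1]
gripper_width: 11.0
finger_force: 29.3
[0.04394303 1.47928539 0.13674245]
```

```bash
python3 -m jog '[0,-0.73,-0.86,0,0,0,0.6,0,-0.78,-0.82,0,0,0,0.6,0,-0.82,-0.78,0,0,0,0.6,0,-0.86,-0.74,0,0,0,0.6,0,-0.9,-0.69,0,0,0,0.6,0,-0.93,-0.64,0,0,0,0.6,0,-0.96,-0.6,0,0,0,0.6,0,-0.99,-0.54,0,0,0,0.6,0,-1.02,-0.49,0,0,0,0.6,0,-1.04,-0.44,0,0,0,0.6,0,-1.07,-0.38,0,0,0,0.6,0,-1.08,-0.33,0,0,0,0.6,0,-1.1,-0.27,0,0,0,0.6,0,-1.11,-0.21,0,0,0,0.6,0,-1.12,-0.16,0,0,0,0.6,0,-1.13,-0.1,0,0,0,0.6,0,-1.13,-0.04,0,0,0,0.6,0,-1.13,0.02,0,0,0,0.6,0,-1.13,0.08,0,0,0,0.6,0,-1,0.12,0,0,0,0.6]'
```

```text
t: 7.02
position: [663.3, -182.4, 286.3]
orientation: [0.724, -0.69, -0.0, -0.001]
ft_force: [-1.2, 8.7, 2.6]
gripper_width: 10.8
finger_force: 31.2
```

```bash
python3 -m jog '[0,0,0,0,0,0,0.6,0,0,0,0,0,0,3,0,0,0,0,0,0,3,0,0,-2,0,0,0,3,0,0,-3,0,0,0,3,0,3,-3,0,0,0,3,0,5,0,0,0,0,3,0,5,0,0,0,0,3,0,5,0,0,0,0,3,0,3,0,0,0,0,3,0,0,0,0,0,0,3]'
python3 - <<'E'
from h import *
snap('scene','s2');snap('top','top2')
E
python3 plan.py
```

```text
t: 8.4
position: [450.6, -194.9, 367.4]
orientation: [0.723, -0.691, 0.001, -0.001]
ft_force: [1.2, 0.9, 0.6]
gripper_width: 30.1
finger_force: 0.0
t 8.5 p [ 452.4 -194.7  366.6] a -3.095 z [ 1.4e-03 -2.0e-04 -1.0e+00] w 30.1
```

View pics/s2.png

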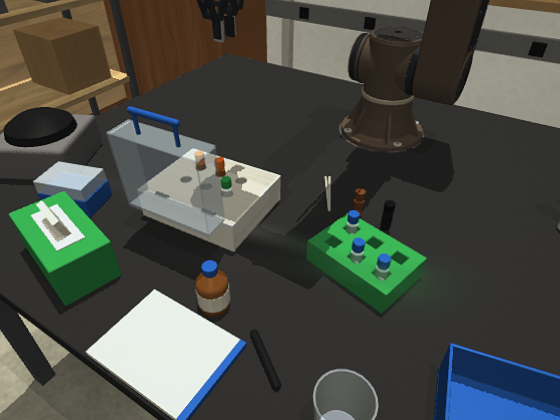

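The hood is open on its stop: it stands upright with the blue bar on top at (152,115).

```bash
cat > m2.py <<'E'
from h import *
import sys
def vials(c,P):
    hsv=cv2.cvtColor(c['color'],cv2.COLOR_RGB2HSV).astype(int);H,S,V=[hsv[...,i] for i in range(3)]
    X,Y,Z=[P[...,i] for i in range(3)]; res=[]
    for nm,m in dict(blue=(abs(H-112)<12)&(S>110),orange=((H<16))&(S>110)&(V>90),green=(abs(H-75)<22)&(S>90)).items():
        for lo,hi,yl,yh in ((103,113,-330,-60),(83,93,60,300)):
            mm=(m&(Z>lo)&(Z<hi)&(Y>yl)&(Y<yh)&(X>380)&(X<630)).astype(np.uint8)
            n,l,st,ce=cv2.connectedComponentsWithStats(mm)
            for i in range(1,n):
                if st[i,4]>20:
                    q=P[l==i];(cx,cy),r=cv2.minEnclosingCircle(q[:,:2].astype(np.float32)); res.append((nm,round(cx,1),round(cy,1),round(r,1),q[:,2].mean().round(1),st[i,4]))
    return res
if __name__=='__main__':
  for n in sys.argv[1:]:
    c=dict(np.load('pics/%s.npz'%n)); P=cloud(c)
    X,Y,Z=[P[...,i] for i in range(3)]
    for nm,z,xl,xh,yl,yh in (('block',70,420,680,-340,-40),('rack',50,440,640,60,290)):
        g=(abs(Z-z)<4)&(X>xl)&(X<xh)&(Y>yl)&(Y<yh)
        g=cv2.morphologyEx(g.astype(np.uint8),cv2.MORPH_OPEN,np.ones((3,3)))>0
        if g.sum()>200: print(n,nm,fitrect(P[g][:,:2]),g.sum(),np.median(Z[g]))
    for v in vials(c,P): print(v)
E
python3 -c "
from h import *
snap('wrist','w2')"
python3 m2.py top2 w2 s2
```

```text
top2 rack ((552.3624877929688, 224.61520385742188), (75.39730072021484, 125.86241912841797), 76.75205993652344) 1069 50.34274873132472
('blue', 577.1, 219.0, 10.0, np.float64(88.3), np.int32(62))
w2 block ((567.420654296875, -187.13394165039062), (237.06317138671875, 247.5009307861328), 3.5783345699310303) 32508 70.32977450402612
w2 rack ((485.33477783203125, 107.12892150878906), (36.960025787353516, 58.3335075378418), 86.9074935913086) 666 50.21413292009461
('orange', 510.6, -246.3, 10.7, np.float64(108.1), np.int32(297))
('orange', 507.2, -191.8, 10.9, np.float64(108.0), np.int32(330))
('green', 558.4, -133.5, 10.4, np.float64(108.3), np.int32(258))
s2 block ((545.4095458984375, -140.17257690429688), (200.15725708007812, 147.33279418945312), 4.590995788574219) 2030 69.90448254749657
s2 rack ((537.9010620117188, 172.9918975830078), (182.4863739013672, 129.4587860107422), 75.99766540527344) 3694 49.91843075120107
('blue', 499.2, 126.5, 11.3, np.float64(87.4), np.int32(79))
('blue', 566.6, 166.6, 10.4, np.float64(87.1), np.int32(90))
('blue', 580.1, 219.4, 11.0, np.float64(87.3), np.int32(104))
('orange', 507.7, -190.2, 10.8, np.float64(107.2), np.int32(39))
('green', 561.9, -134.6, 10.5, np.float64(107.5), np.int32(56))
```

View pics/w2.png

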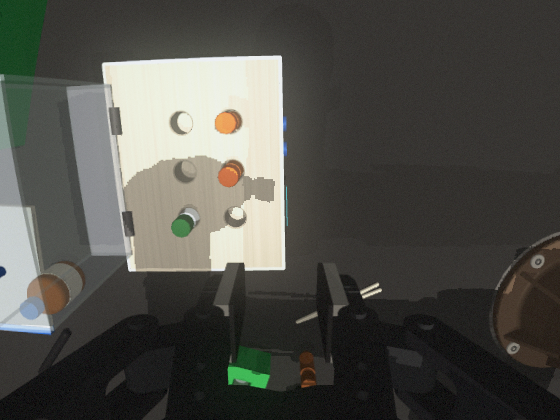

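The empty wells are at (184,123), (187,170) and (236,216). The orange caps are at (226,122) and (229,175), and the green reference is at (183,227). These give a heater pose of (547, −189.2) with yaw 0.0625. I'll take the orange vial at (507,−192) first.

```bash
python3 plan.py 507.2,-191.8,180,3.204,3.6,6 507.2,-191.8,95,3.204,3.6,5
```

```text
t 8.55 p [ 452.8 -194.6  366.2] a -3.0949 z [ 6.e-04 -1.e-04 -1.e+00] w 30.0
-0,-0.91,3.1,-0,-0,-0.003,3.6,
-0,-0.91,3.1,-0,-0,-0.003,3.6,
0,-0.91,3.1,-0,-0,-0.003,3.6,
0,-0.91,3.1,-0,-0,-0.003,3.6,
0.01,-0.91,3.1,-0,-0,-0.003,3.6,
0.01,-0.91,3.1,-0,-0,-0.003,3.6
0,0,1.7,-0,0,-0,3.6,
0,0,1.7,-0,0,-0,3.6,
0,0,1.7,-0,0,-0,3.6,
0,0,1.7,-0,0,-0,3.6,
0,0,1.7,-0,0,-0,3.6
```

```bash
python3 -m jog '[0,-0.91,3.1,0,0,-0.003,3.6,0,-0.91,3.1,0,0,-0.003,3.6,0,-0.91,3.1,0,0,-0.003,3.6,0,-0.91,3.1,0,0,-0.003,3.6,0,-0.91,3.1,0,0,-0.003,3.6,0,-0.91,3.1,0,0,-0.003,3.6,0,0,0,0,0,0,3.6,0,0,0,0,0,0,3.6]'
python3 plan.py 507.2,-191.8,95,3.204,3.6,5
```

```text
t: 9.55
position: [507.6, -191.6, 180.5]
orientation: [0.73, -0.684, 0.0, 0.0]
ft_force: [-0.8, -0.5, 0.1]
gripper_width: 36.1
finger_force: 0.0
t 9.55 p [ 507.6 -191.6  180.5] a -3.0763 z [-0.e+00 -4.e-04 -1.e+00] w 36.1
0,0.01,1.71,0,-0,0.001,3.6,
0,0.01,1.71,0,-0,0.001,3.6,
0,0.01,1.71,0,-0,0.001,3.6,
0,0.01,1.71,0,-0,0.001,3.6,
0,0.01,1.71,0,-0,0.001,3.6
```

```bash
python3 -m jog '[0,0,1.7,0,0,0,3.6,0,0,1.7,0,0,0,3.6,0,0,1.7,0,0,0,3.6,0,0,1.7,0,0,0,3.6,0,0,1.75,0,0,0,3.6,0,0,0,0,0,0,3.6,0,0,0,0,0,0,1.4,0,0,0,0,0,0,1.4,0,0,0,0,0,0,1.4,0,0,0,0,0,0,1.4,0,0,-1,0,0,0,1.4,0,0,-2,0,0,0,1.4,0,0,-3,0,0,0,1.4,0,0,-3,0,0,0,1.4]' 25
python3 - <<'E'
from h import *
snap('scene','s3')
E
python3 m2.py s3; python3 plan.py 511.8,179.9,190,2.897,1.4,14
```

```text
t: 11.3
position: [506.7, -191.4, 185.9]
orientation: [0.73, -0.684, 0.0, -0.0]
ft_force: [0.6, -0.4, 0.1]
gripper_width: 21.2
finger_force: 25.0
s3 block ((546.0953979492188, -152.77525329589844), (200.04808044433594, 171.08648681640625), 4.041200160980225) 2121 69.91890630783871
s3 rack ((537.2603759765625, 172.7991943359375), (182.7902069091797, 130.59918212890625), 76.02001953125) 3637 49.884795225486414
('blue', 499.1, 126.5, 11.4, np.float64(87.3), np.int32(80))
('blue', 566.6, 166.3, 10.6, np.float64(87.0), np.int32(95))
('blue', 579.6, 220.5, 11.5, np.float64(87.3), np.int32(103))
('green', 561.3, -134.4, 10.7, np.float64(107.1), np.int32(57))
t 11.35 p [ 508.8 -192.   190.2] a -3.0757 z [ 0.0059 -0.0014 -1.    ] w 21.2
-2.65,-0.2,-0,-0,-0,0.022,1.4,
-2.65,-0.14,-0,-0,-0,0.022,1.4,
-2.66,-0.08,-0,-0,-0,0.022,1.4,
-2.66,-0.02,-0,-0,-0,0.022,1.4,
-2.66,0.04,-0,-0,-0,0.022,1.4,
-2.65,0.1,-0,-0,-0,0.022,1.4,
-2.65,0.16,-0,-0,-0,0.022,1.4,
-2.65,0.22,-0,-0,-0,0.022,1.4,
-2.64,0.27,-0,-0,-0,0.022,1.4,
-2.64,0.33,-0,-0,-0,0.022,1.4,
-2.63,0.39,0,-0,-0,0.022,1.4,
-2.62,0.45,0,-0,-0,0.022,1.4,
-2.61,0.51,0,-0,-0,0.022,1.4,
-2.6,0.56,0,-0,-0,0.022,1.4
```

```bash
python3 -m jog '[-2.65,-0.2,0,0,0,0.022,1.4,-2.65,-0.14,0,0,0,0.022,1.4,-2.66,-0.08,0,0,0,0.022,1.4,-2.66,-0.02,0,0,0,0.022,1.4,-2.66,0.04,0,0,0,0.022,1.4,-2.65,0.1,0,0,0,0.022,1.4,-2.65,0.16,0,0,0,0.022,1.4,-2.65,0.22,0,0,0,0.022,1.4,-2.64,0.27,0,0,0,0.022,1.4,-2.64,0.33,0,0,0,0.022,1.4,-2.63,0.39,0,0,0,0.022,1.4,-2.62,0.45,0,0,0,0.022,1.4,-2.61,0.51,0,0,0,0.022,1.4,-2.6,0.56,0,0,0,0.022,1.4,0,0,0,0,0,0,1.4,0,0,0,0,0,0,1.4]'
python3 - <<'E'
from h import *
snap('wrist','w3');snap('scene','s4')
E
python3 m2.py w3 s4; python3 plan.py 511.8,179.9,76,2.897,1.4,8
```

```text
t: 13.35
position: [509.7, 180.4, 184.6]
orientation: [-0.616, 0.787, 0.0, -0.0]
ft_force: [-0.6, 0.3, -0.4]
gripper_width: 21.3
finger_force: 25.0
w3 rack ((537.3016357421875, 175.2752685546875), (181.0386505126953, 125.84272766113281), 75.83135986328125) 27493 50.32403172084082
('blue', 496.9, 128.4, 10.6, np.float64(88.3), np.int32(1015))
('blue', 563.8, 168.1, 10.6, np.float64(88.2), np.int32(810))
('blue', 576.5, 220.8, 10.9, np.float64(87.8), np.int32(667))
('green', 558.7, 164.6, 8.7, np.float64(85.1), np.int32(70))
s4 block ((546.1929931640625, -152.47926330566406), (198.9838104248047, 170.55519104003906), 4.0388641357421875) 2123 69.93233252745074
s4 rack ((538.1913452148438, 172.7384033203125), (183.20445251464844, 129.8563995361328), 76.39688873291016) 3692 49.91229841476547
('blue', 499.1, 125.6, 11.1, np.float64(87.2), np.int32(82))
('blue', 567.1, 166.9, 10.6, np.float64(87.1), np.int32(86))
('blue', 580.2, 220.0, 11.1, np.float64(87.3), np.int32(103))
('green', 561.2, -134.3, 10.6, np.float64(107.1), np.int32(57))
t 13.45 p [509.8 180.  184.6] a 2.8982 z [-0.e+00  1.e-04 -1.e+00] w 21.0
-0.01,-0.02,1.36,0,0,0,1.4,
-0.01,-0.02,1.36,0,0,0,1.4,
-0.01,-0.02,1.36,0,0,0,1.4,
-0.01,-0.02,1.36,0,0,0,1.4,
-0.01,-0.02,1.36,0,0,0,1.4,
-0.01,-0.02,1.36,0,0,0,1.4,
-0.01,-0.02,1.36,0,0,0,1.4,
-0.01,-0.02,1.36,0,0,0,1.4
```

View pics/w3.png

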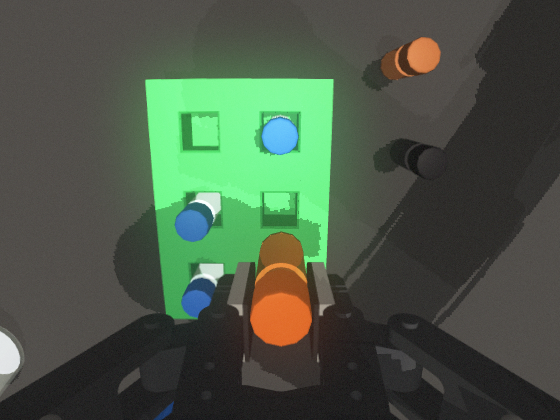

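The held orange vial is at (281,300). The free hole below it is at (280,208), with the other free hole in view at (200,130). The look-alikes, brown (410,60) and black (425,160), are off the rack.

```bash
python3 - <<'E'
from h import *
c=dict(np.load('pics/w3.npz'));P=cloud(c)
hsv=cv2.cvtColor(c['color'],cv2.COLOR_RGB2HSV).astype(int);m=(hsv[...,0]<16)&(hsv[...,1]>110)&(hsv[...,2]>90)
Z=P[...,2]; zz=Z[m&(Z>150)];print(np.percentile(zz,[5,50,95,99]))
top=np.percentile(zz,90); q=P[m&(Z>top-4)]
print(cv2.minEnclosingCircle(q[:,:2].astype(np.float32)),len(q))
# square hole (-27.5,0): pixels lower than rack top
h=(Z<44)&(abs(P[...,0]-511)<60)&(abs(P[...,1]-178)<90)
n,l,st,ce=cv2.connectedComponentsWithStats(h.astype(np.uint8))
for i in range(1,n):
    if st[i,4]>300: # outline of hole on plane z=50
        y,x=np.nonzero(l==i); w=onplane(c,np.c_[x,y],50); print(st[i],fitrect(w[:,:2]))
E
```

```text
[171.92596533 196.36706017 197.70853517 198.19849338]
((502.02374267578125, 151.30401611328125), 40.42872619628906) 2845
[264  63  64  16 528] ((477.32952880859375, 92.3134994506836), (9.512808799743652, 41.56027603149414), 76.62464141845703)
[ 326   99   41  177 3593] ((471.4994201660156, 179.35052490234375), (127.78463745117188, 29.993331909179688), 88.77021026611328)
[ 182  113   36   37 1257] ((549.5831298828125, 114.85469818115234), (24.324871063232422, 23.928380966186523), 75.4637680053711)
[ 263  193   34   32 1057] ((510.1453857421875, 181.11373901367188), (23.056930541992188, 23.930755615234375), 76.12313079833984)
```

```bash
cat > cap.py <<'E'
from h import *
import sys
c=dict(np.load('pics/%s.npz'%sys.argv[1]));P=cloud(c);Z=P[...,2];z0=float(sys.argv[2])
m=(abs(Z-z0)<3).astype(np.uint8); m[:200]=0
y,x=np.nonzero(m);k=(abs(x-281)<45);print(np.median(Z[y[k],x[k]]))
mm=np.zeros_like(m);mm[y[k],x[k]]=1;mm=cv2.morphologyEx(mm,cv2.MORPH_OPEN,np.ones((5,5)))
n,l,st,ce=cv2.connectedComponentsWithStats(mm);i=1+st[1:,4].argmax();q=P[l==i]
print(st[i],cv2.minEnclosingCircle(q[:,:2].astype(np.float32)),cv2.fitEllipse(q[cv2.convexHull(q[:,:2].astype(np.float32),returnPoints=False)[:,0]][:,:2].astype(np.float32)))
E
python3 cap.py w3 197.5
```

```text
196.87006369865807
[ 249  290   64   55 2698] ((509.33209228515625, 180.1281280517578), 11.193355560302734) ((509.2796325683594, 180.09239196777344), (21.589200973510742, 21.914222717285156), 84.0663070678711)
```

```bash
python3 plan.py 510.9,181.5,110,2.897,1.4,5
```

```text
t 13.45 p [509.8 180.  184.6] a 2.8982 z [-0.e+00  1.e-04 -1.e+00] w 21.0
-0.03,-0.01,1.49,0,0,0,1.4,
-0.03,-0.01,1.49,0,0,0,1.4,
-0.03,-0.01,1.49,0,0,0,1.4,
-0.03,-0.01,1.49,0,0,0,1.4,
-0.03,-0.01,1.49,0,0,0,1.4
```

```bash
python3 -m jog '[-0.03,-0.01,1.49,0,0,0,1.4,-0.03,-0.01,1.49,0,0,0,1.4,-0.03,-0.01,1.49,0,0,0,1.4,-0.04,-0.02,1.49,0,0,0,1.4,-0.04,-0.02,1.49,0,0,0,1.4,0,0,0,0,0,0,1.4,0,0,1,0,0,0,1.4,0,0,1,0,0,0,1.4,0,0,0.7,0,0,0,1.4,0,0,0.5,0,0,0,1.4,0,0,0,0,0,0,1.4,0,0,0,0,0,0,1.4]'
```

```text
t: 14.95
position: [511.1, 182.2, 78.1]
orientation: [-0.616, 0.788, -0.0, 0.0]
ft_force: [-0.0, -0.2, -0.5]
gripper_width: 21.3
finger_force: 25.0
```

```bash
python3 -m jog '[0,0,0.2,0,0,0,1.4,0,0,0,0,0,0,1.4,0,0,0,0,0,0,3.4,0,0,0,0,0,0,3.4,0,0,-0.5,0,0,0,3.4,0,0,-2,0,0,0,3.4,0,0,-2.5,0,0,0,3.4,0,0,-3,0,0,0,3.4,0,0,-3,0,0,0,3.4,0,0,0,0,0,0,3.6,0,0,0,0,0,0,3.6]'
python3 - <<'E'
from h import *
snap('wrist','w4')
E
python3 m2.py w4; python3 plan.py 564,168.5,180,2.897,3.6,3 564,168.5,75,2.897,3.6,6
```

```text
t: 16.32
position: [510.7, 182.0, 185.8]
orientation: [-0.616, 0.788, 0.0, 0.0]
ft_force: [0.8, 0.4, -0.7]
gripper_width: 35.8
finger_force: 0.0
w4 rack ((537.3966064453125, 175.26412963867188), (180.77725219726562, 125.9878921508789), 75.7926025390625) 31957 50.321566565218916
('blue', 497.0, 128.5, 10.7, np.float64(88.3), np.int32(999))
('blue', 563.8, 168.3, 10.5, np.float64(88.2), np.int32(801))
('blue', 580.8, 217.5, 9.0, np.float64(87.7), np.int32(165))
('orange', 510.3, 182.6, 10.6, np.float64(88.3), np.int32(423))
('green', 561.4, 166.0, 10.1, np.float64(85.2), np.int32(82))
t 16.38 p [510.5 181.8 185.3] a 2.8984 z [-9.e-04 -4.e-04 -1.e+00] w 36.1
0,-1.84,0.18,0,-0,0,3.6,
0,-1.84,0.18,0,-0,0,3.6,
0,-1.84,0.18,0,-0,0,3.6
-0,0,1.75,-0,-0,-0,3.6,
-0,0,1.75,-0,-0,-0,3.6,
-0,0,1.75,-0,-0,-0,3.6,
-0,0,1.75,-0,-0,-0,3.6,
-0,0,1.75,-0,-0,-0,3.6,
-0,0,1.75,-0,-0,-0,3.6
```

View pics/w4.png

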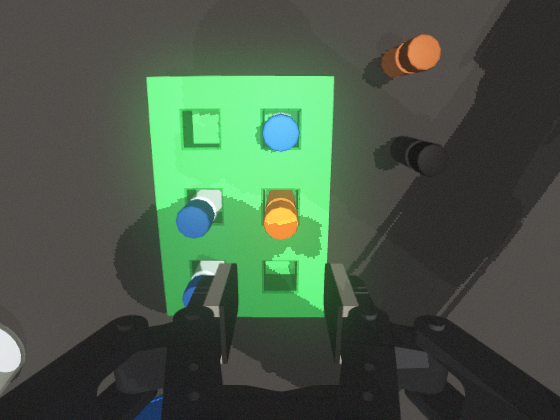

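The orange vial is fully down: (281,213) with its top at 88.3 mm. Next I pick the blue vial at (195,215).

```bash
python3 -m jog '[0,-1.84,0.18,0,0,0,3.6,0,-1.84,0.18,0,0,0,3.6,0,-1.84,0.18,0,0,0,3.6,0,0,0,0,0,0,3.6,0,0,1.75,0,0,0,3.6,0,0,1.75,0,0,0,3.6,0,0,1.75,0,0,0,3.6,0,0,1.75,0,0,0,3.6,0,0,1.75,0,0,0,3.6,0,0,1.75,0,0,0,3.6,0,0,0,0,0,0,3.6,0,0,0,0,0,0,1.4,0,0,0,0,0,0,1.4,0,0,0,0,0,0,1.4,0,0,0,0,0,0,1.4,0,0,-1,0,0,0,1.4,0,0,-2,0,0,0,1.4,0,0,-3,0,0,0,1.4,0,0,-3,0,0,0,1.4,0,0,-2.2,0,0,0,1.4]' 25
python3 plan.py 562,-188.3,185,3.204,1.4,14
```

```text
t: 18.88
position: [564.9, 169.0, 189.8]
orientation: [-0.616, 0.788, -0.0, 0.001]
ft_force: [0.7, 0.8, -1.1]
gripper_width: 21.5
finger_force: 25.7
t 18.88 p [564.9 169.  189.8] a 2.8988 z [ 1.7e-03  9.0e-04 -1.0e+00] w 21.5
2.48,-0.59,0.03,-0,0,-0.022,1.4,
2.49,-0.54,0.03,-0,0,-0.022,1.4,
2.51,-0.48,0.03,-0,0,-0.022,1.4,
2.52,-0.43,0.03,-0,0,-0.022,1.4,
2.52,-0.38,0.03,-0,0,-0.022,1.4,
2.53,-0.32,0.03,-0,0,-0.022,1.4,
2.54,-0.26,0.03,-0,0,-0.022,1.4,
2.54,-0.21,0.03,-0,0,-0.022,1.4,
2.55,-0.15,0.03,-0,0,-0.022,1.4,
2.55,-0.1,0.03,-0,0,-0.022,1.4,
2.55,-0.04,0.03,-0,0,-0.022,1.4,
2.55,0.01,0.03,-0,0,-0.022,1.4,
2.55,0.07,0.03,-0,0,-0.022,1.4,
2.55,0.12,0.03,-0,0,-0.022,1.4
```

```bash
python3 -m jog '[2.48,-0.59,0.03,0,0,-0.022,1.4,2.49,-0.54,0.03,0,0,-0.022,1.4,2.51,-0.48,0.03,0,0,-0.022,1.4,2.52,-0.43,0.03,0,0,-0.022,1.4,2.52,-0.38,0.03,0,0,-0.022,1.4,2.53,-0.32,0.03,0,0,-0.022,1.4,2.54,-0.26,0.03,0,0,-0.022,1.4,2.54,-0.21,0.03,0,0,-0.022,1.4,2.55,-0.15,0.03,0,0,-0.022,1.4,2.55,-0.1,0.03,0,0,-0.022,1.4,2.55,-0.04,0.03,0,0,-0.022,1.4,2.55,0.01,0.03,0,0,-0.022,1.4,2.55,0.07,0.03,0,0,-0.022,1.4,2.55,0.12,0.03,0,0,-0.022,1.4,0,0,0,0,0,0,1.4,0,0,0,0,0,0,1.4,0,0,0,0,0,0,1.4]'
cat > w.py <<'E'
# wells: measure free wells with wrist view, plane z=70
from h import *
import sys
c=snap('wrist',sys.argv[1]);P=cloud(c);Z=P[...,2]
h=((Z<64)&(Z>0)&(P[...,0]>470)&(P[...,0]<610)&(P[...,1]>-290)&(P[...,1]<-90)).astype(np.uint8)
n,l,st,ce=cv2.connectedComponentsWithStats(h)
for i in range(1,n):
    if st[i,4]>200:
        y,x=np.nonzero(l==i);w=onplane(c,np.c_[x,y],70);q=cv2.convexHull(w[:,:2].astype(np.float32));e=cv2.fitEllipse(q);print(st[i],np.round(e[0],1),np.round(e[1],1))
E
python3 w.py w5; python3 m2.py w5; python3 plan.py; python3 cap.py w5 197
```

```text
t: 21.0
position: [562.1, -187.8, 183.6]
orientation: [0.73, -0.684, 0.0, -0.0]
ft_force: [-0.3, 0.2, -0.9]
gripper_width: 21.1
finger_force: 25.7
[ 261  111   39   39 1181] [ 565.8 -243.2] [23.6 24.2]
[262 197  37  34 956] [ 562.4 -189. ] [23. 24.]
[345 197  34  34 893] [ 508.1 -192.5] [22.6 23.4]
[345 274  29  29 592] [ 503.6 -138.5] [20.9 21.8]
w5 block ((566.9956665039062, -187.31593322753906), (236.5786590576172, 247.42837524414062), 3.6528191566467285) 75742 70.4271236969383
('orange', 511.5, -246.3, 10.9, np.float64(108.2), np.int32(1320))
t 21.05 p [ 562.1 -187.7  183.5] a -3.0759 z [ 3.e-04  1.e-04 -1.e+00] w 20.8
195.92335585604252
[ 249  289   64   55 2656] ((562.2149658203125, -188.39630126953125), 11.151192665100098) ((562.199462890625, -188.57745361328125), (21.522737503051758, 21.804828643798828), 105.89839935302734)
```

View pics/w5.png

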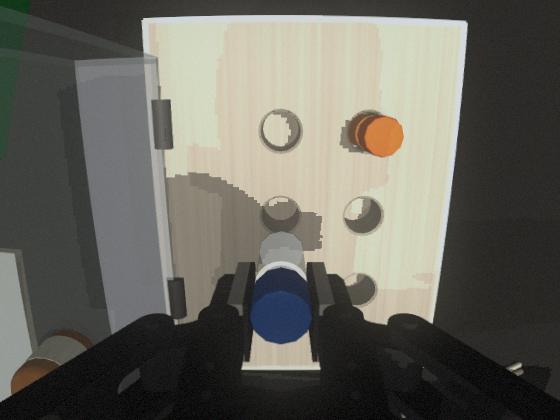

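The held blue vial (281,300) lines up with the middle well (281,212) to within about 0.5 mm. The other free wells show at (280,130), (363,214) and (358,289).

```bash
python3 -m jog '[0,0,1.7,0,0,0,1.4,0,0,1.7,0,0,0,1.4,0,0,1.7,0,0,0,1.4,0,0,1,0,0,0,1.4,0,0,1,0,0,0,1.4,0,0,0.8,0,0,0,1.4,0,0,0.5,0,0,0,1.4,0,0,0.3,0,0,0,1.4,0,0,0,0,0,0,1.4,0,0,0,0,0,0,1.4]'
```

```text
t: 22.3
position: [562.2, -188.4, 96.6]
orientation: [0.73, -0.684, 0.0, -0.0]
ft_force: [-0.9, -0.3, -0.2]
gripper_width: 21.2
finger_force: 25.7
```

```bash
python3 -m jog '[0,0,0.13,0,0,0,1.4,0,0,0,0,0,0,1.4,0,0,0,0,0,0,3.4,0,0,0,0,0,0,3.4,0,0,-0.5,0,0,0,3.4,0,0,-2,0,0,0,3.4,0,0,-2.5,0,0,0,3.4,0,0,-3,0,0,0,3.4,0,0,-1,0,0,0,3.4,0,0,0,0,0,0,3.6,0,0,0,0,0,0,3.6]'
python3 plan.py 511,-246.3,180,3.204,3.6,4 511,-246.3,95,3.204,3.6,5
```

```text
t: 23.68
position: [561.4, -188.3, 183.9]
orientation: [0.73, -0.684, -0.001, 0.0]
ft_force: [0.1, -0.7, 0.2]
gripper_width: 36.1
finger_force: 0.0
t 23.68 p [ 561.4 -188.3  183.9] a -3.0768 z [-1.7e-03  4.0e-04 -1.0e+00] w 36.1
1.37,1.35,0.1,0,0,0.001,3.6,
1.37,1.35,0.1,0,0,0.001,3.6,
1.37,1.35,0.1,0,0,0.001,3.6,
1.37,1.35,0.1,0,0,0.001,3.6
-0,0,1.7,-0,-0,0,3.6,
-0,0,1.7,-0,-0,0,3.6,
-0,0,1.7,-0,-0,0,3.6,
-0,0,1.7,-0,-0,0,3.6,
-0,0,1.7,-0,-0,0,3.6
```

```bash
python3 -m jog '[1.37,1.35,0.1,0,0,0,3.6,1.37,1.35,0.1,0,0,0,3.6,1.37,1.35,0.1,0,0,0,3.6,1.37,1.35,0.1,0,0,0,3.6,0,0,0,0,0,0,3.6,0,0,1.7,0,0,0,3.6,0,0,1.7,0,0,0,3.6,0,0,1.7,0,0,0,3.6,0,0,1.7,0,0,0,3.6,0,0,1.7,0,0,0,3.6,0,0,0,0,0,0,1.4,0,0,0,0,0,0,1.4,0,0,0,0,0,0,1.4,0,0,0,0,0,0,1.4,0,0,0,0,0,0,1.4,0,0,-1.5,0,0,0,1.4,0,0,-2.5,0,0,0,1.4,0,0,-2.5,0,0,0,1.4,0,0,-2.5,0,0,0,1.4,0,0,0,0,0,0,1.4]' 25
python3 - <<'E'
from h import *
snap('wrist','w6');snap('scene','s6')
E
python3 m2.py w6 s6; python3 plan.py 550.6,115.3,185,2.897,1.4,14
```

```text
t: 26.18
position: [513.1, -247.0, 189.4]
orientation: [0.73, -0.684, 0.002, -0.001]
ft_force: [-0.3, -0.7, -0.9]
gripper_width: 21.2
finger_force: 26.3
w6 block ((566.7103271484375, -187.8176727294922), (235.02452087402344, 246.38275146484375), 3.557340145111084) 48800 70.37619613763573
('blue', 563.5, -190.8, 10.3, np.float64(108.2), np.int32(420))
s6 block ((546.36279296875, -152.55242919921875), (198.86656188964844, 170.19349670410156), 4.162752151489258) 2127 69.9423871605378
s6 rack ((543.716552734375, 204.7615966796875), (182.64463806152344, 128.36297607421875), 76.34214782714844) 3798 49.82147064452346
('blue', 503.7, 156.8, 11.4, np.float64(87.3), np.int32(85))
('blue', 583.6, 251.3, 10.6, np.float64(87.8), np.int32(92))
('orange', 518.1, 209.7, 11.5, np.float64(87.3), np.int32(93))
('green', 562.4, -133.6, 10.8, np.float64(106.9), np.int32(55))
t 26.27 p [ 511.7 -246.5  186.7] a -3.0767 z [ 0.0011  0.     -1.    ] w 21.4
-2.56,-0.45,0.01,-0,0,0.022,1.4,
-2.57,-0.39,0.01,-0,0,0.022,1.4,
-2.58,-0.33,0.01,-0,0,0.022,1.4,
-2.58,-0.27,0.01,-0,0,0.022,1.4,
-2.59,-0.22,0.01,-0,0,0.022,1.4,
-2.59,-0.16,0.01,-0,0,0.022,1.4,
-2.6,-0.1,0.01,-0,0,0.022,1.4,
-2.6,-0.04,0.01,-0,0,0.022,1.4,
-2.6,0.01,0.01,-0,0,0.022,1.4,
-2.6,0.07,0.01,-0,0,0.022,1.4,
-2.6,0.13,0.01,-0,0,0.022,1.4,
-2.59,0.18,0.01,-0,0,0.022,1.4,
-2.59,0.24,0.01,-0,0,0.022,1.4,
-2.58,0.3,0.01,-0,0,0.022,1.4
```

The rack has been knocked by about (+5,+32) mm and its vials are still in it. I'll aim at the new position and look again there.

```bash
python3 plan.py 556.5,147,185,2.9,1.4,15
```

```text
t 26.27 p [ 511.7 -246.5  186.7] a -3.0767 z [ 0.0011  0.     -1.    ] w 21.4
-2.6,-0.47,0.01,-0,0,0.02,1.4,
-2.61,-0.42,0.01,-0,0,0.02,1.4,
-2.62,-0.36,0.01,-0,0,0.02,1.4,
-2.62,-0.31,0.01,-0,0,0.02,1.4,
-2.63,-0.25,0.01,-0,0,0.02,1.4,
-2.63,-0.2,0.01,-0,0,0.02,1.4,
-2.64,-0.15,0.01,-0,0,0.02,1.4,
-2.64,-0.09,0.01,-0,0,0.02,1.4,
-2.64,-0.04,0.01,-0,0,0.02,1.4,
-2.64,0.01,0.01,-0,0,0.02,1.4,
-2.64,0.07,0.01,-0,0,0.02,1.4,
-2.64,0.12,0.01,-0,0,0.02,1.4,
-2.63,0.18,0.01,-0,0,0.02,1.4,
-2.63,0.23,0.01,-0,0,0.02,1.4,
-2.63,0.28,0.01,-0,0,0.02,1.4
```

```bash
python3 -m jog '[-2.6,-0.47,0,0,0,0.02,1.4,-2.61,-0.42,0,0,0,0.02,1.4,-2.62,-0.36,0,0,0,0.02,1.4,-2.62,-0.31,0,0,0,0.02,1.4,-2.63,-0.25,0,0,0,0.02,1.4,-2.63,-0.2,0,0,0,0.02,1.4,-2.64,-0.15,0,0,0,0.02,1.4,-2.64,-0.09,0,0,0,0.02,1.4,-2.64,-0.04,0,0,0,0.02,1.4,-2.64,0.01,0,0,0,0.02,1.4,-2.64,0.07,0,0,0,0.02,1.4,-2.64,0.12,0,0,0,0.02,1.4,-2.63,0.18,0,0,0,0.02,1.4,-2.63,0.23,0,0,0,0.02,1.4,-2.63,0.28,0,0,0,0.02,1.4,0,0,0,0,0,0,1.4,0,0,0,0,0,0,1.4,0,0,0,0,0,0,1.4]'
cat > r.py <<'E'
from h import *
import sys
c=snap('wrist',sys.argv[1]);P=cloud(c);Z=P[...,2];X,Y=P[...,0],P[...,1]
h=((Z<44)&(X>440)&(X<640)&(Y>60)&(Y<330)).astype(np.uint8)
n,l,st,ce=cv2.connectedComponentsWithStats(h)
for i in range(1,n):
    if 400<st[i,4]<3000:
        y,x=np.nonzero(l==i);w=onplane(c,np.c_[x,y],50);print(st[i],fitrect(w[:,:2]))
g=(abs(Z-50)<4)&(X>400)&(X<680)&(Y>60)&(Y<330);r=fitrect(P[g][:,:2])
print(r);
E
python3 r.py w7; python3 m2.py w7; python3 plan.py; python3 cap.py w7 197
```

```text
t: 28.52
position: [555.1, 146.4, 185.8]
orientation: [-0.619, 0.785, 0.0, -0.0]
ft_force: [0.2, -0.4, -0.5]
gripper_width: 21.0
finger_force: 26.3
[ 262  191   35   32 1089] ((555.720458984375, 145.94720458984375), (23.0942325592041, 24.562179565429688), 76.5134048461914)
((504.3867492675781, 189.10182189941406), (230.22605895996094, 192.3137969970703), 79.07479095458984)
w7 rack ((542.0953369140625, 207.2186279296875), (181.07098388671875, 126.19789123535156), 76.14274597167969) 16607 50.370359847117925
('blue', 502.2, 158.8, 10.6, np.float64(88.3), np.int32(815))
('blue', 581.9, 252.1, 11.5, np.float64(87.9), np.int32(654))
('orange', 513.9, 206.8, 8.8, np.float64(86.0), np.int32(108))
('green', 505.5, 153.4, 8.5, np.float64(84.8), np.int32(58))
t 28.57 p [555.2 146.5 185.9] a 2.906 z [-3.e-04 -2.e-04 -1.e+00] w 21.4
199.2050521663541
[249 287  60  30 617] ((554.54736328125, 142.43658447265625), 10.2736177444458) ((554.5308227539062, 142.49435424804688), (14.550087928771973, 20.371774673461914), 81.83285522460938)
```

View pics/w7.png

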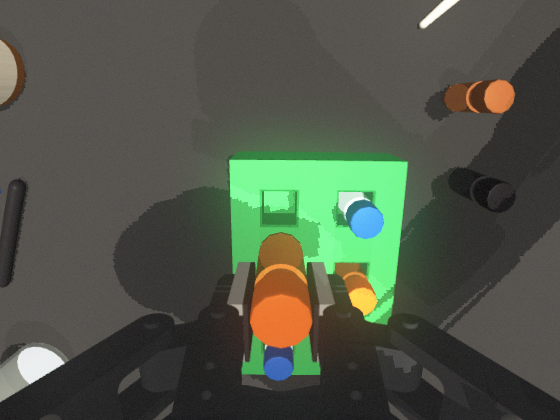

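```bash
python3 cap.py w7 199.5; python3 cap.py w7 201
```

```text
199.51591921646332
[ 249  290   65   58 2841] ((554.3079833984375, 145.8943328857422), 11.332231521606445) ((554.6639404296875, 146.063232421875), (21.62047004699707, 22.022594451904297), 83.8201904296875)
199.61817325728586
[ 248  294   66   54 2635] ((554.7303466796875, 146.0304718017578), 11.171107292175293) ((554.7728271484375, 146.21763610839844), (21.267257690429688, 21.877872467041016), 74.14545440673828)
```

The free hole is at (280,208), directly ahead of the held vial (281,300). I'll shift about 1 mm and go down.

```bash
python3 -m jog '[-0.05,-0.04,1.7,0,0,0,1.4,-0.04,-0.03,1.7,0,0,0,1.4,0,0,1.7,0,0,0,1.4,0,0,1.7,0,0,0,1.4,0,0,0.7,0,0,0,1.4,0,0,1,0,0,0,1.4,0,0,1,0,0,0,1.4,0,0,0.7,0,0,0,1.4,0,0,0.5,0,0,0,1.4,0,0,0.2,0,0,0,1.4,0,0,0,0,0,0,1.4,0,0,0,0,0,0,1.4]'
```

```text
t: 30.08
position: [556.5, 148.0, 77.3]
orientation: [-0.619, 0.785, -0.0, 0.0]
ft_force: [0.0, -0.5, -0.3]
gripper_width: 21.3
finger_force: 26.3
```

```bash
python3 -m jog '[0,0,0.25,0,0,0,1.4,0,0,0,0,0,0,1.4,0,0,0,0,0,0,3.4,0,0,0,0,0,0,3.4,0,0,-0.5,0,0,0,3.4,0,0,-2,0,0,0,3.4,0,0,-2.5,0,0,0,3.4,0,0,-3,0,0,0,3.4,0,0,-3,0,0,0,3.4,0,0,0,0,0,0,3.6,0,0,0,0,0,0,3.6]'
python3 r.py w8; python3 m2.py w8; python3 plan.py 502.2,159.5,180,2.9,3.6,3 502.2,159.5,75,2.9,3.6,6
```

```text
t: 31.45
position: [555.9, 147.8, 184.4]
orientation: [-0.619, 0.785, 0.0, 0.0]
ft_force: [0.9, -0.8, -0.4]
gripper_width: 35.8
finger_force: 0.0
[263 261  33  28 897] ((568.8923950195312, 198.8724822998047), (22.481966018676758, 24.484277725219727), 76.53418731689453)
((505.26513671875, 187.78253173828125), (237.38067626953125, 188.55221557617188), 76.2591552734375)
w8 rack ((542.2412109375, 206.9691162109375), (181.01806640625, 125.83133697509766), 76.2591552734375) 23574 50.3636312206562
('blue', 502.5, 158.6, 10.7, np.float64(88.4), np.int32(829))
('blue', 581.7, 251.9, 11.4, np.float64(87.7), np.int32(692))
('orange', 555.9, 147.8, 10.6, np.float64(88.3), np.int32(422))
('orange', 508.0, 206.2, 4.4, np.float64(86.3), np.int32(31))
('green', 505.7, 153.2, 8.4, np.float64(85.0), np.int32(56))
t 31.5 p [555.7 147.7 183.9] a 2.9064 z [-1.e-03 -3.e-04 -1.e+00] w 36.0
0.03,1.83,0.13,0,-0,0.002,3.6,
0.04,1.83,0.13,0,-0,0.002,3.6,
0.04,1.83,0.13,0,-0,0.002,3.6
-0,0,1.75,-0,-0,0,3.6,
-0,0,1.75,-0,-0,0,3.6,
-0,0,1.75,-0,-0,0,3.6,
-0,0,1.75,-0,-0,0,3.6,
-0,0,1.75,-0,-0,0,3.6,
-0,0,1.75,-0,-0,0,3.6
```

Orange is seated (top at 88.3). Now I pick the next blue vial at (502,159).

```bash
python3 -m jog '[0.04,1.83,0.13,0,0,0.002,3.6,0.04,1.83,0.13,0,0,0.002,3.6,0.04,1.83,0.13,0,0,0.002,3.6,0,0,0,0,0,0,3.6,0,0,1.75,0,0,0,3.6,0,0,1.75,0,0,0,3.6,0,0,1.75,0,0,0,3.6,0,0,1.75,0,0,0,3.6,0,0,1.75,0,0,0,3.6,0,0,1.75,0,0,0,3.6,0,0,0,0,0,0,3.6,0,0,0,0,0,0,1.4,0,0,0,0,0,0,1.4,0,0,0,0,0,0,1.4,0,0,0,0,0,0,1.4,0,0,-1,0,0,0,1.4,0,0,-2,0,0,0,1.4,0,0,-3,0,0,0,1.4,0,0,-3,0,0,0,1.4,0,0,-2,0,0,0,1.4]' 25
python3 plan.py 565.6,-243.5,187,3.204,1.4,16
```

```text
t: 34.0
position: [502.9, 159.7, 187.8]
orientation: [-0.617, 0.787, -0.0, 0.001]
ft_force: [-0.1, 0.0, -0.4]
gripper_width: 21.1
finger_force: 25.1
t 34.0 p [502.9 159.7 187.8] a 2.9006 z [ 1.5e-03  9.0e-04 -1.0e+00] w 21.1
2.35,-0.98,0,-0,0,-0.019,1.4,
2.37,-0.94,0,-0,0,-0.019,1.4,
2.39,-0.89,0,-0,0,-0.019,1.4,
2.41,-0.85,0,-0,0,-0.019,1.4,
2.42,-0.8,0,-0,0,-0.019,1.4,
2.44,-0.75,0,-0,0,-0.019,1.4,
2.45,-0.71,0,-0,0,-0.019,1.4,
2.46,-0.66,0,-0,0,-0.019,1.4,
2.47,-0.62,0,-0,0,-0.019,1.4,
2.49,-0.57,0,-0,0,-0.019,1.4,
2.5,-0.52,0,-0,0,-0.019,1.4,
2.51,-0.47,0,-0,0,-0.019,1.4,
2.51,-0.43,0,-0,0,-0.019,1.4,
2.52,-0.38,0,-0,0,-0.019,1.4,
2.53,-0.33,0,-0,0,-0.019,1.4,
2.53,-0.28,0,-0,0,-0.019,1.4
```

```bash
python3 -m jog '[2.35,-0.98,0,0,0,-0.019,1.4,2.37,-0.94,0,0,0,-0.019,1.4,2.39,-0.89,0,0,0,-0.019,1.4,2.41,-0.85,0,0,0,-0.019,1.4,2.42,-0.8,0,0,0,-0.019,1.4,2.44,-0.75,0,0,0,-0.019,1.4,2.45,-0.71,0,0,0,-0.019,1.4,2.46,-0.66,0,0,0,-0.019,1.4,2.47,-0.62,0,0,0,-0.019,1.4,2.49,-0.57,0,0,0,-0.019,1.4,2.5,-0.52,0,0,0,-0.019,1.4,2.51,-0.47,0,0,0,-0.019,1.4,2.51,-0.43,0,0,0,-0.019,1.4,2.52,-0.38,0,0,0,-0.019,1.4,2.53,-0.33,0,0,0,-0.019,1.4,2.53,-0.28,0,0,0,-0.019,1.4,0,0,0,0,0,0,1.4,0,0,0,0,0,0,1.4,0,0,0,0,0,0,1.4]'
python3 w.py w9; python3 m2.py w9; python3 plan.py; python3 cap.py w9 202
```

```text
t: 36.38
position: [565.4, -242.9, 185.9]
orientation: [0.729, -0.684, 0.0, -0.0]
ft_force: [-0.2, -0.4, -0.8]
gripper_width: 21.2
finger_force: 25.1
[262 197  36  33 936] [ 565.9 -243.9] [22.9 24. ]
[344 197  34  34 881] [ 511.7 -247.4] [22.4 23.7]
[344 273  29  28 571] [ 507.4 -193.4] [21.4 21.4]
w9 block ((564.0860595703125, -194.2327117919922), (231.75135803222656, 246.3955841064453), 0.01089915819466114) 48956 70.42073459642499
('green', 558.8, -135.6, 10.4, np.float64(107.5), np.int32(521))
t 36.42 p [ 565.4 -242.9  185.9] a -3.0779 z [ 2.e-04  0.e+00 -1.e+00] w 21.2
203.75962937485076
[237 296  12   8  90] ((578.3207397460938, -251.8076934814453), 2.021017074584961) ((577.7330322265625, -251.91004943847656), (2.2091541290283203, 5.403626918792725), 83.70414733886719)
```

```bash
python3 cap.py w9 198; python3 cap.py w9 200
```

```text
197.9299194763518
[ 249  287   64   55 2810] ((565.3900756835938, -243.99037170410156), 11.280441284179688) ((565.3123779296875, -244.0243682861328), (21.710357666015625, 22.215700149536133), 75.37447357177734)
198.08660756726357
[ 252  291   62   51 2069] ((564.8414916992188, -243.50706481933594), 10.950896263122559) ((565.0325927734375, -243.9208984375), (19.739255905151367, 21.893905639648438), 140.68087768554688)
```

```bash
python3 -m jog '[0,-0.05,1.7,0,0,0,1.4,0,0,1.7,0,0,0,1.4,0,0,1.7,0,0,0,1.4,0,0,1,0,0,0,1.4,0,0,1,0,0,0,1.4,0,0,0.8,0,0,0,1.4,0,0,0.5,0,0,0,1.4,0,0,0.4,0,0,0,1.4,0,0,0,0,0,0,1.4,0,0,0,0,0,0,1.4]'
```

```text
t: 37.67
position: [565.9, -243.5, 97.8]
orientation: [0.729, -0.684, 0.0, -0.0]
ft_force: [0.1, 1.8, -0.2]
gripper_width: 21.4
finger_force: 25.1
```

Force is low. I'll lower the last 2 mm, release, and go back for the last blue vial.

```bash
python3 -m jog '[0,0,0.2,0,0,0,1.4,0,0,0,0,0,0,1.4,0,0,0,0,0,0,3.4,0,0,0,0,0,0,3.4,0,0,-0.5,0,0,0,3.4,0,0,-2,0,0,0,3.4,0,0,-2.5,0,0,0,3.4,0,0,-3,0,0,0,3.4,0,0,-1.5,0,0,0,3.4,0,0,0,0,0,0,3.6,0,0,0,0,0,0,3.6]'
python3 - <<'E'
from h import *
snap('wrist','w10');snap('scene','s10')
E
python3 m2.py w10 s10; python3 plan.py 581.7,251.2,185,2.9,3.6,17
```

```text
t: 39.05
position: [565.3, -243.3, 189.4]
orientation: [0.729, -0.685, -0.001, 0.0]
ft_force: [0.3, 0.7, -0.4]
gripper_width: 35.9
finger_force: 0.0
w10 block ((565.1563110351562, -187.5142059326172), (232.84141540527344, 246.7135009765625), 3.5801100730895996) 54320 70.4249348484502
('blue', 565.3, -250.4, 8.2, np.float64(108.2), np.int32(148))
('blue', 562.0, -189.3, 10.7, np.float64(108.3), np.int32(749))
('green', 558.7, -134.8, 10.4, np.float64(108.2), np.int32(478))
s10 block ((509.16650390625, -111.30264282226562), (257.71197509765625, 132.92086791992188), 41.3125) 2128 69.92877690208365
s10 rack ((543.470703125, 205.00494384765625), (182.34829711914062, 128.9601287841797), 76.25675201416016) 3706 49.83464407487037
('blue', 584.5, 251.3, 10.2, np.float64(87.8), np.int32(92))
('orange', 517.5, 210.0, 11.3, np.float64(87.5), np.int32(90))
('orange', 559.4, 146.6, 10.1, np.float64(87.0), np.int32(80))
('green', 562.0, -132.7, 10.0, np.float64(107.3), np.int32(55))
t 39.15 p [ 565.3 -243.3  189.2] a -3.0787 z [-2.1e-03  4.0e-04 -1.0e+00] w 36.1
-2.9,-0.28,0.03,0,0,0.018,3.6,
-2.9,-0.23,0.03,0,0,0.018,3.6,
-2.91,-0.18,0.03,0,0,0.018,3.6,
-2.91,-0.12,0.03,0,0,0.018,3.6,
-2.91,-0.07,0.03,0,0,0.018,3.6,
-2.91,-0.02,0.03,0,0,0.018,3.6,
-2.91,0.03,0.03,0,0,0.018,3.6,
-2.91,0.09,0.03,0,0,0.018,3.6,
-2.91,0.14,0.03,0,0,0.018,3.6,
-2.9,0.19,0.03,0,0,0.018,3.6,
-2.9,0.24,0.03,0,0,0.018,3.6,
-2.9,0.29,0.03,0,0,0.018,3.6,
-2.89,0.35,0.03,0,0,0.018,3.6,
-2.88,0.4,0.03,0,0,0.018,3.6,
-2.88,0.45,0.03,0,0,0.018,3.6,
-2.87,0.5,0.03,0,0,0.018,3.6,
-2.86,0.55,0.03,0,0,0.018,3.6
```

```bash
python3 -m jog '[-2.9,-0.28,0.03,0,0,0.018,3.6,-2.9,-0.23,0.03,0,0,0.018,3.6,-2.91,-0.18,0.03,0,0,0.018,3.6,-2.91,-0.12,0.03,0,0,0.018,3.6,-2.91,-0.07,0.03,0,0,0.018,3.6,-2.91,-0.02,0.03,0,0,0.018,3.6,-2.91,0.03,0.03,0,0,0.018,3.6,-2.91,0.09,0.03,0,0,0.018,3.6,-2.91,0.14,0.03,0,0,0.018,3.6,-2.9,0.19,0.03,0,0,0.018,3.6,-2.9,0.24,0.03,0,0,0.018,3.6,-2.9,0.29,0.03,0,0,0.018,3.6,-2.89,0.35,0.03,0,0,0.018,3.6,-2.88,0.4,0.03,0,0,0.018,3.6,-2.88,0.45,0.03,0,0,0.018,3.6,-2.87,0.5,0.03,0,0,0.018,3.6,-2.86,0.55,0.03,0,0,0.018,3.6,0,0,0,0,0,0,3.6,0,0,0,0,0,0,3.6,0,0,0,0,0,0,3.6]'
python3 r.py w11; python3 m2.py w11; python3 plan.py 582,253,75,2.9,3.6,6
```

```text
t: 41.65
position: [582.6, 250.4, 185.2]
orientation: [-0.616, 0.788, -0.0, -0.0]
ft_force: [-0.0, -0.1, -0.4]
gripper_width: 36.0
finger_force: 0.0
[ 346   31   37   40 1364] ((503.43115234375, 160.36264038085938), (24.519262313842773, 23.89000129699707), 76.99357604980469)
[ 263  116   37   36 1290] ((569.2098999023438, 200.0211944580078), (23.6320858001709, 24.60123634338379), 76.08099365234375)
[340 195  33  32 984] ((529.7945556640625, 266.0563049316406), (23.318058013916016, 23.43212127685547), 76.1846694946289)
((512.224609375, 216.25363159179688), (178.35585021972656, 189.3020477294922), 76.034423828125)
w11 rack ((542.8079223632812, 208.65890502929688), (178.163330078125, 126.06095123291016), 76.13819122314453) 36486 50.38971156454852
('blue', 581.9, 252.4, 10.7, np.float64(88.3), np.int32(835))
('green', 581.9, 245.4, 8.5, np.float64(85.3), np.int32(51))
t 41.7 p [582.6 250.4 185.4] a 2.8979 z [-3.e-04 -2.e-04 -1.e+00] w 35.9
-0.04,0.02,1.84,0,-0,-0,3.6,
-0.04,0.02,1.84,0,-0,-0,3.6,
-0.04,0.02,1.84,0,-0,-0,3.6,
-0.04,0.02,1.84,0,-0,-0,3.6,
-0.04,0.02,1.84,0,-0,-0,3.6,
-0.04,0.02,1.84,0,-0,-0,3.6
```

```bash
python3 -m jog '[-0.04,0.02,1.84,0,0,0,3.6,-0.04,0.02,1.84,0,0,0,3.6,-0.04,0.02,1.84,0,0,0,3.6,-0.04,0.01,1.84,0,0,0,3.6,-0.03,0,1.84,0,0,0,3.6,-0.02,0,1.84,0,0,0,3.6,0,0,0,0,0,0,3.6,0,0,0,0,0,0,1.4,0,0,0,0,0,0,1.4,0,0,0,0,0,0,1.4,0,0,0,0,0,0,1.4,0,0,-1,0,0,0,1.4,0,0,-2,0,0,0,1.4,0,0,-3,0,0,0,1.4,0,0,-3,0,0,0,1.4,0,0,-2,0,0,0,1.4,0,0,0,0,0,0,1.4]' 25
python3 plan.py 507.6,-192.3,187,3.204,1.4,17
```

```text
t: 43.82
position: [583.3, 253.9, 187.8]
orientation: [-0.616, 0.788, -0.0, 0.002]
ft_force: [-0.2, 0.7, -0.6]
gripper_width: 21.2
finger_force: 25.5
t 43.83 p [583.3 253.9 187.8] a 2.8988 z [ 0.0034  0.0024 -1.    ] w 21.2
2.66,-0.2,-0,-0,0,-0.018,1.4,
2.66,-0.15,-0,-0,0,-0.018,1.4,
2.66,-0.1,-0,-0,0,-0.018,1.4,
2.66,-0.06,-0,-0,0,-0.018,1.4,
2.66,-0.01,-0,-0,0,-0.018,1.4,
2.66,0.04,-0,-0,0,-0.018,1.4,
2.66,0.09,-0,-0,0,-0.018,1.4,
2.66,0.14,-0,-0,0,-0.018,1.4,
2.66,0.18,0,-0,0,-0.018,1.4,
2.65,0.23,0,-0,0,-0.018,1.4,
2.65,0.28,0,-0,0,-0.018,1.4,
2.64,0.33,0,-0,0,-0.018,1.4,
2.64,0.37,0,-0,0,-0.018,1.4,
2.63,0.42,0,-0,0,-0.018,1.4,
2.62,0.47,0,-0,0,-0.018,1.4,
2.61,0.51,0,-0,0,-0.018,1.4,
2.6,0.56,0,-0,0,-0.018,1.4
```

```bash
python3 -m jog '[2.66,-0.2,0,0,0,-0.018,1.4,2.66,-0.15,0,0,0,-0.018,1.4,2.66,-0.1,0,0,0,-0.018,1.4,2.66,-0.06,0,0,0,-0.018,1.4,2.66,-0.01,0,0,0,-0.018,1.4,2.66,0.04,0,0,0,-0.018,1.4,2.66,0.09,0,0,0,-0.018,1.4,2.66,0.14,0,0,0,-0.018,1.4,2.66,0.18,0,0,0,-0.018,1.4,2.65,0.23,0,0,0,-0.018,1.4,2.65,0.28,0,0,0,-0.018,1.4,2.64,0.33,0,0,0,-0.018,1.4,2.64,0.37,0,0,0,-0.018,1.4,2.63,0.42,0,0,0,-0.018,1.4,2.62,0.47,0,0,0,-0.018,1.4,2.61,0.51,0,0,0,-0.018,1.4,2.6,0.56,0,0,0,-0.018,1.4,0,0,0,0,0,0,1.4,0,0,0,0,0,0,1.4,0,0,0,0,0,0,1.4]'
python3 w.py w12; python3 plan.py; python3 cap.py w12 198;python3 cap.py w12 200
```

```text
t: 46.32
position: [506.9, -192.3, 184.9]
orientation: [0.729, -0.684, -0.0, 0.0]
ft_force: [0.2, 0.0, -0.4]
gripper_width: 21.1
finger_force: 25.5
[ 260  113   39   39 1158] [ 510.9 -246.7] [23.8 24.1]
[262 198  36  33 940] [ 507.4 -192.5] [22.9 24.1]
t 46.38 p [ 506.9 -192.2  185. ] a -3.0779 z [-1.e-04  1.e-04 -1.e+00] w 21.4
197.8625133415369
[ 249  287   64   57 2823] ((507.0992736816406, -193.59593200683594), 11.433375358581543) ((507.02642822265625, -193.64366149902344), (21.863792419433594, 22.24966049194336), 155.40159606933594)
198.02009311942385
[ 251  292   59   52 2097] ((506.87738037109375, -193.39517211914062), 10.625062942504883) ((506.78155517578125, -193.3199462890625), (19.99565315246582, 20.991695404052734), 146.18875122070312)
```

```bash
python3 -m jog '[-0.12,-0.04,1.7,0,0,0,1.4,0,0,1.7,0,0,0,1.4,0,0,1.7,0,0,0,1.4,0,0,1,0,0,0,1.4,0,0,1,0,0,0,1.4,0,0,0.8,0,0,0,1.4,0,0,0.5,0,0,0,1.4,0,0,0.4,0,0,0,1.4,0,0,0,0,0,0,1.4,0,0,0,0,0,0,1.4]'
```

```text
t: 47.62
position: [507.3, -191.7, 97.3]
orientation: [0.729, -0.684, 0.0, -0.0]
ft_force: [0.2, 0.2, -0.5]
gripper_width: 21.3
finger_force: 25.5
```

```bash
python3 -m jog '[0,0,0.18,0,0,0,1.4,0,0,0,0,0,0,1.4,0,0,0,0,0,0,3.4,0,0,0,0,0,0,3.4,0,0,-0.5,0,0,0,3.4,0,0,-2,0,0,0,3.4,0,0,-2.5,0,0,0,3.4,0,0,-3,0,0,0,3.4,0,0,-4,0,0,0,3.4,0,0,-5,0,0,0,3.4,0,0,-5,0,0,0,3.4,0,0,-5,0,0,0,3.4,0,0,0,0,0,0,3,0,0,0,0,0,0,3,0,0,0,0,0,0,3]'
python3 - <<'E'
from h import *
snap('wrist','w13');snap('scene','s13')
E
python3 m2.py w13 s13; python3 - <<'E'
from h import *
for n in('w13','s13'):
    c=dict(np.load('pics/%s.npz'%n));P=cloud(c);hsv=cv2.cvtColor(c['color'],cv2.COLOR_RGB2HSV).astype(int)
    m=(abs(hsv[...,0]-112)<12)&(hsv[...,1]>110)&(P[...,2]>255)&(P[...,0]>600)&(P[...,0]<740)&(P[...,1]<-80);q=P[m];print(n,len(q),q.mean(0) if len(q) else '',np.percentile(q[:,2],[50,95]) if len(q) else '',fitrect(q[:,:2]) if len(q) else '')
E
python3 plan.py 672.6,-182,335,3.204,3,6
```

```text
t: 49.5
position: [506.7, -191.5, 364.2]
orientation: [0.729, -0.684, -0.001, 0.001]
ft_force: [-0.6, -0.9, -0.5]
gripper_width: 30.0
finger_force: 0.0
w13 block ((567.32861328125, -187.62405395507812), (237.41693115234375, 246.75323486328125), 3.6497347354888916) 33200 70.3700886936196
w13 rack ((519.6651611328125, 122.3723373413086), (16.2432804107666, 86.47639465332031), 83.52850341796875) 385 50.09088071311106
('blue', 566.0, -244.2, 10.2, np.float64(108.3), np.int32(326))
('blue', 558.0, -194.9, 7.3, np.float64(108.3), np.int32(43))
('blue', 506.9, -192.7, 10.3, np.float64(108.3), np.int32(300))
('green', 558.3, -133.2, 10.4, np.float64(108.4), np.int32(262))
s13 block ((546.00732421875, -140.91998291015625), (200.11550903320312, 149.2039337158203), 4.5880022048950195) 2029 69.8996085640199
s13 rack ((543.3497314453125, 204.5403289794922), (183.23419189453125, 129.0380401611328), 76.28473663330078) 3941 49.85872453421132
('blue', 510.2, -193.4, 10.4, np.float64(107.5), np.int32(34))
('orange', 517.1, 210.2, 11.6, np.float64(87.1), np.int32(88))
('orange', 559.9, 146.6, 10.2, np.float64(87.1), np.int32(79))
('green', 561.5, -134.3, 11.2, np.float64(106.9), np.int32(59))
w13 2982 [ 669.16326126 -174.11009357  283.95820273] [287.39466748 290.87634219] ((671.3541870117188, -179.97824096679688), (11.328369140625, 106.58916473388672), 3.1276893615722656)
s13 494 [ 677.65025246 -177.67960338  282.304081  ] [285.93014311 290.09277309] ((676.5418701171875, -180.4048309326172), (11.317917823791504, 108.66455841064453), 3.327813148498535)
t 49.6 p [ 506.9 -191.6  364.3] a -3.0786 z [-1.9e-03  1.0e-04 -1.0e+00] w 30.5
0.01,-2.77,0.48,0,0,0,3,
0.01,-2.77,0.48,0,0,0,3,
0.01,-2.77,0.48,0,0,0,3,
0.01,-2.77,0.49,0,0,0,3,
0.01,-2.77,0.49,0,0,0,3,
0.01,-2.77,0.49,0,0,0,3
```

View pics/s13.png

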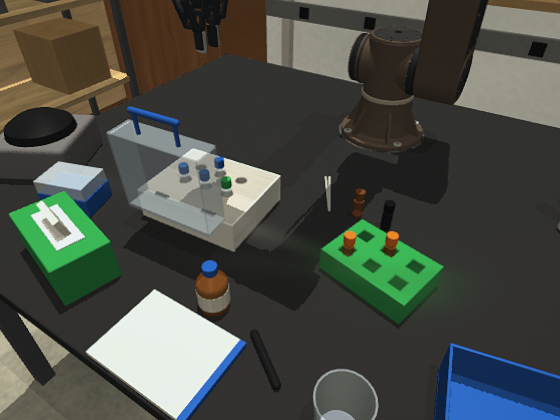

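All five are changed: two orange vials in the rack at (349,240) and (392,240), three blue plus the green reference seated in the block with tops at 108 mm. The bar is at about (672,−181,285), so I'll grip it and close the hood.

```bash
python3 -m jog '[0,-2.77,0.48,0,0,0,3,0,-2.77,0.48,0,0,0,3,0,-2.77,0.48,0,0,0,3,0,-2.77,0.48,0,0,0,3,0,-2.77,0.48,0,0,0,3,0,-2.67,0.48,0,0,0,3,0,0,0,0,0,0,3,0,0,0,0,0,0,3]'
python3 plan.py 672,-181,285,3.204,3,4
python3 - <<'E'
import numpy as np
a0=np.arctan2(34.5,-215);r=np.hypot(34.5,215)
pts=[(r*np.cos(a0-t),r*np.sin(a0-t)) for t in np.linspace(1.6,0,33)]
for a,b in np.diff(pts,axis=0)/10: print('0,%.2f,%.2f,0,0,0,0.6'%(-a,-b),end=',')
E
```

```text
t: 50.6
position: [671.7, -181.3, 335.8]
orientation: [0.729, -0.685, -0.0, 0.001]
ft_force: [-0.3, 0.3, -0.7]
gripper_width: 30.0
finger_force: 0.0
t 50.6 p [ 671.7 -181.3  335.8] a -3.0786 z [-1.4e-03 -1.0e-04 -1.0e+00] w 30.0
-0.01,-0.01,1.27,0,0,0,3,
-0.01,-0.01,1.27,0,0,0,3,
-0.01,-0.01,1.27,0,0,0,3,
-0.01,-0.01,1.27,0,0,0,3
0,1.07,-0.18,0,0,0,0.6,0,1.08,-0.12,0,0,0,0.6,0,1.09,-0.07,0,0,0,0.6,0,1.09,-0.01,0,0,0,0.6,0,1.09,0.04,0,0,0,0.6,0,1.08,0.09,0,0,0,0.6,0,1.08,0.15,0,0,0,0.6,0,1.07,0.20,0,0,0,0.6,0,1.06,0.26,0,0,0,0.6,0,1.04,0.31,0,0,0,0.6,0,1.03,0.36,0,0,0,0.6,0,1.01,0.41,0,0,0,0.6,0,0.99,0.46,0,0,0,0.6,0,0.96,0.51,0,0,0,0.6,0,0.94,0.56,0,0,0,0.6,0,0.91,0.60,0,0,0,0.6,0,0.88,0.65,0,0,0,0.6,0,0.84,0.69,0,0,0,0.6,0,0.81,0.73,0,0,0,0.6,0,0.77,0.77,0,0,0,0.6,0,0.73,0.81,0,0,0,0.6,0,0.69,0.84,0,0,0,0.6,0,0.64,0.88,0,0,0,0.6,0,0.60,0.91,0,0,0,0.6,0,0.55,0.94,0,0,0,0.6,0,0.51,0.96,0,0,0,0.6,0,0.46,0.99,0,0,0,0.6,0,0.41,1.01,0,0,0,0.6,0,0.36,1.03,0,0,0,0.6,0,0.31,1.04,0,0,0,0.6,0,0.25,1.06,0,0,0,0.6,0,0.20,1.07,0,0,0,0.6,
```

```bash
python3 -m jog '[0,0,1.27,0,0,0,3,0,0,1.27,0,0,0,3,0,0,1.27,0,0,0,3,0,0,1.27,0,0,0,3,0,0,0,0,0,0,3,0,0,0,0,0,0,0.6,0,0,0,0,0,0,0.6,0,0,0,0,0,0,0.6,0,0,0,0,0,0,0.6]' 30
python3 -m jog '[0,1.07,-0.18,0,0,0,0.6,0,1.08,-0.12,0,0,0,0.6,0,1.09,-0.07,0,0,0,0.6,0,1.09,-0.01,0,0,0,0.6,0,1.09,0.04,0,0,0,0.6]'
```

```text
t: 51.72
position: [672.3, -181.3, 286.2]
orientation: [0.729, -0.684, 0.0, -0.0]
ft_force: [0.9, 0.5, 0.2]
gripper_width: 10.3
finger_force: 29.4
t: 52.35
position: [617.0, -184.8, 289.2]
orientation: [0.729, -0.685, 0.0, 0.0]
ft_force: [2.1, -1.8, 2.1]
gripper_width: 10.7
finger_force: 30.6
```

```bash
python3 -m jog '[0,1.08,0.09,0,0,0,0.6,0,1.08,0.15,0,0,0,0.6,0,1.07,0.2,0,0,0,0.6,0,1.06,0.26,0,0,0,0.6,0,1.04,0.31,0,0,0,0.6,0,1.03,0.36,0,0,0,0.6,0,1.01,0.41,0,0,0,0.6,0,0.99,0.46,0,0,0,0.6,0,0.96,0.51,0,0,0,0.6,0,0.94,0.56,0,0,0,0.6,0,0.91,0.6,0,0,0,0.6,0,0.88,0.65,0,0,0,0.6,0,0.84,0.69,0,0,0,0.6,0,0.81,0.73,0,0,0,0.6,0,0.77,0.77,0,0,0,0.6,0,0.73,0.81,0,0,0,0.6,0,0.69,0.84,0,0,0,0.6,0,0.64,0.88,0,0,0,0.6]'
```

```text
t: 54.6
position: [452.6, -195.0, 195.7]
orientation: [0.729, -0.684, -0.0, -0.0]
ft_force: [-1.7, -0.7, 2.0]
gripper_width: 10.9
finger_force: 29.6
```

```bash
python3 -m jog '[0,0.6,0.91,0,0,0,0.6,0,0.55,0.94,0,0,0,0.6,0,0.51,0.96,0,0,0,0.6,0,0.46,0.99,0,0,0,0.6,0,0.41,1.01,0,0,0,0.6,0,0.36,1.03,0,0,0,0.6,0,0.31,1.04,0,0,0,0.6,0,0.25,1.06,0,0,0,0.6,0,0.2,1,0,0,0,0.6,0,0,0,0,0,0,0.6,0,0,0,0,0,0,0.6]'
python3 plan.py 417.2,-197.3,105,3.204,3,1
```

```text
t: 55.98
position: [417.7, -197.8, 107.7]
orientation: [0.729, -0.684, 0.001, -0.0]
ft_force: [1.3, -2.1, 8.9]
gripper_width: 10.6
finger_force: 31.6
t 55.98 p [ 417.7 -197.8  107.7] a -3.0776 z [ 0.002  -0.0012 -1.    ] w 10.6
-0.05,0.05,0.27,-0.002,-0.001,0.002,3
```

```bash
python3 -m jog '[0,0,0,0,0,0,3,0,0,0,0,0,0,3,0,0,0,0,0,0,3,0,0,-2,0,0,0,3,0,0,-3,0,0,0,3,0,0,-4,0,0,0,3,0,0,-4,0,0,0,3,0,0,-4,0,0,0,3,0,0,0,0,0,0,3,0,0,0,0,0,0,3,0,0,0,0,0,0,3,0,0,0,0,0,0,3,0,0,0,0,0,0,3,0,0,0,0,0,0,3,0,0,0,0,0,0,3,0,0,0,0,0,0,3]'
python3 - <<'E'
from h import *
a=snap('wrist','w14');b=snap('scene','s14')
cv2.imwrite('pics/end.png',np.hstack([cv2.resize(x['color'][:,:,::-1],(400,300)) for x in(a,b)]))
P=cloud(a);hsv=cv2.cvtColor(a['color'],cv2.COLOR_RGB2HSV).astype(int)
m=(abs(hsv[...,0]-112)<12)&(hsv[...,1]>110)&(P[...,2]>80)&(P[...,0]<430)&(P[...,1]<-120);print(np.percentile(P[m][:,2],[50,95]),P[m].mean(0))
E
python3 m2.py s14|grep -v block
```

```text
t: 57.98
position: [416.6, -197.3, 276.9]
orientation: [0.729, -0.684, 0.0, -0.0]
ft_force: [0.3, 1.1, 0.2]
gripper_width: 29.8
finger_force: 0.0
[110.76430157 112.54138216] [ 418.30113286 -199.62122671  112.19787822]
s14 rack ((543.7505493164062, 204.7950439453125), (183.3767852783203, 128.78912353515625), 76.82349395751953) 3931 49.85272326535778
('blue', 421.2, -198.1, 54.9, np.float64(108.8), np.int32(192))
('orange', 517.4, 210.7, 11.1, np.float64(87.2), np.int32(91))
('orange', 560.2, 147.0, 10.1, np.float64(87.2), np.int32(79))
```

View pics/end.png

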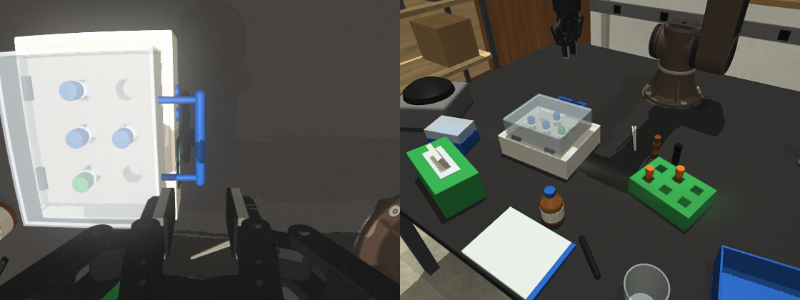

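The hood is closed: the bar top is at 111 mm, which is right for a closed bar centre of 105. Three blue vials and the green reference are under it, both orange vials are seated in the rack, the bottle is untouched, and the robot is clear.

```bash
python3 -c "
from rig import robot
print(robot.sign_off())"
```

```text
the job is handed in; nothing more can be done
None
```

The batch is changed and handed in: both orange vials are fully down in the rack, all three blue vials are fully down in the block, the hood is closed, and the reference vial and buffer bottle were left alone (about 58 s of the 210 s used).

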